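# Fetch the setting block from between the jar and the reel

## Task

The steel setting block is hemmed in on the storage rack between the paste jar and the solder reel: first clear the jar and the reel out of the way so that both stand upright on the flat cork mat, then set the block squared up and flat in the setting nest, between its four corner locators. Only when the block is in the nest, put the jar and the reel back upright on the rack, each centred on the very pad it came from. Do not tip any of them over on the way.

Things in the scene. Friction and masses are not known exactly. Their poses are not given: they have to be found in the camera images.
- jar_center (a point): dark paste jar with screw cap, upright, 70 mm high; body 44 mm across, cap (top 14 mm) 48 mm across; about 0.12 kg. This point is its centre, half-way up (35 mm above its underside); z is its upright axis. At the start it stands on one of the two rack pads.
- reel_center (a point): white solder reel, an upright cylinder 52 mm across and 40 mm high with a central bore; about 0.35 kg. This point is its centre, half-way up (20 mm above its underside); z is its upright axis. At the start it stands on the other rack pad.
- block_center (a point): plain steel setting block, 30 mm (its x) by 45 mm (its y) by 31 mm high (its z), about 0.3 kg. This point is its centre, half-way up. It starts in the middle of the rack, its x along the rack's y. Jar and reel stand about 5 mm from its 45 mm wide faces, the cheek plates 6 mm from the others: fingers fit (closing on the 30 mm) only when jar and reel are gone.
- rack: fixed storage rack: aluminium base plate 78 mm (x) by 200 mm (y) by 6 mm thick, origin at the centre of its underside on the bench. Two upright dark cheek plates stand beside the middle place, 57 mm apart inside (at rack x = +-30.5 mm), 4 mm thick, 34 mm long in y, top 36 mm above the bench. It carries a round pad at each end. Its place and yaw vary.
- pad_plus (a point): centre of the top of the round rubber pad (54 mm across, 1 mm thick) at the +y end of the rack, 46 mm from the rack's middle; 7 mm above the bench
- pad_minus (a point): the same for the pad at the -y end of the rack. Jar and reel may start on either pad.
- mat: flat brown cork mat fixed on the bench, 180 mm (its x) by 120 mm (its y), 2 mm thick; origin at the centre of its underside. It lies on either side, left or right of the rack; room for jar and reel side by side along its x.
- nest_floor (a point): setting nest: fixed steel plate 100 (x) by 110 (y) by 8 mm, on the other side of the rack. This point: centre of its top face, 8 mm above the bench. Four dark L-shaped corner locators, 8 mm high, bound a place 47 mm (x) by 63 mm (y); the block belongs in its middle, its x along the nest's x (either way round). The sides facing x are open for 40 mm in the middle, those facing y for 31 mm.

How it is judged:
By the outcome, as a careful person would: the job done as asked, in the order asked, and still so for the second after the job is handed in, with the robot touching nothing.
It also fails if it takes over 138 s, if anything falls off the work surface, if the arm or the gripper's body presses on something with over 40 N, if the wrist force passes 120 N, or if a joint passes its speed limit or range.

## Robot

A 7-joint arm with a two-finger parallel gripper is mounted at the origin on the work surface; the furniture and walls round the work are solid. World frame = base frame: x ahead of the robot, y to its left, z up, the work surface at z = 0. Lengths are in m, angles in rad, forces in N, time in s.
With the tool pointing down it reaches from about 0.4 to 0.85 m from the base axis. Payload 4.5 kg.
Tool frame: the origin (TCP) lies between the finger pads; the fingertips stand 22 mm ahead of it and the grasp point (between the pads) lies 3 mm ahead of it (bot.tip_extent is the distance from the TCP to the fingertips, in m); z points along the fingers, y is the line along which they close (so a half turn about z gives the same grasp; the last joint's range is limited). The gripper opens to 88 mm and grips with 3 to 60 N. Pads are 18 mm wide; open, the fingers measure 123 mm over their backs; the gripper's body (75 mm by 187 mm) begins 45 mm behind the grasp point.
Start: joints at [1.241, 0.689, -0.195, 1.565, 0.157, 0.902, -0.215], TCP at [0.222, -0.584, 0.261] pointing down, gripper open.
Joint ranges: [-3.01, 3.01], [-0.46, 2.08], [-1.47, 1.51], [0.13, 2.56], [-1, 4.14], [0.04, 2.09], [-2.66, 2.66]. Speed limits (rad/s): [2.57, 2.57, 3.14, 3.14, 3.14, 3.14, 3.14].

## Interface

Orientations are given as a unit quaternion [w, x, y, z].
In Python, from workcell import bot gives the robot as it stands.
- The arm moves only by the shell command python3 -m inch 'ROWS' [FORCE]. ROWS is JSON, a list of rows, each a list of 7 numbers: the shift along the tool's x, y, z in m, then the turn, a rotation vector about the tool's x, y, z in rad, then the opening, from 0 (shut) to 1 (fully open). A call has 1 to 10 rows; each row is the pose to reach, as a shift and turn from the pose commanded when the call began, along the tool's axes at that moment; what a row does not reach only later rows make up. A row lasts 1/12 s, in which the tool goes at most 41.7 mm and 7.16 degrees, less where a joint would pass 70% of its speed; a pose out of reach is approached as far as the arm can. A call with a gripper value outside its range is refused whole. The fingers move at their own pace and stop on an object; FORCE is the grip in N (left out, the last holds). Time passes only in rows, so rows that repeat a pose let the fingers close. It gives the time, the measured TCP pose, the force, the opening and the grip force at its end, in the units of the state.
- bot.get_state(): the state, without advancing time (a new reading comes with each control period).
- bot.camera(name): name is "side" or "top" or "wrist"; returns a dict with "pixels" (480x640x3 uint8, red, green, blue), "z_map" (480x640 float32, m along the optical axis (not along the pixel's ray), 0 where there is no reading), "camera_matrix" (3x3 intrinsics, pixels), "R" (3x3) and "t" (3): a world point X has camera coordinates R X + t. Camera axes: x right, y down, z forward; pixel columns grow to the right and rows downward; lengths in m; the calibration is good to about 2 mm. A picture is of the moment at which its call begins.
- bot.job_done(): hands the job in; it is judged then, once.
The state is a dict: "clock": time; "qpos": joint angles; "dq": joint speeds; "tau": joint torques, N m; "tool_pos": TCP position; "ee_rot": TCP orientation; "wrist_force": force on the tool from outside, world axes, zero at the start; "moment": the same for the moment, N m; "gripper_width": opening from 0.0 (shut) to 1.0 (fully open); "finger_force": force on a finger pad.
Only numpy, scipy, OpenCV 4.12 (cv2) and the standard library are available. Lean on these libraries where they do the work, as an engineer would, in place of code of your own. Each camera call takes 0.05 s, during which the arm holds its last target. There are 200 camera calls.

## Working session

There is one attempt and no reset: what is moved stays moved. The work goes in short steps, Python scripts to look and compute and a shell command to move; the robot and the scene stay as the last step left them, time stands still between calls to the robot, and variables do not carry over. Pictures are saved under pics/ and viewed, at most 15 in all, crops included, and the job is handed in when it is done.

```bash
mkdir -p pics; ls; cat > h.py <<'E'
import numpy as np, cv2
from workcell import bot
from scipy.spatial.transform import Rotation as Ro
def pts(c):
    K=c["camera_matrix"];z=c["z_map"];v,u=np.mgrid[:480,:640]
    P=np.stack([(u-K[0,2])/K[0,0]*z,(v-K[1,2])/K[1,1]*z,z],-1)
    return (P-c["t"])@c["R"]
def save(c,n): cv2.imwrite(f"pics/{n}.png",c["pixels"][:,:,::-1])
E
python3 - <<'E'
from h import *
print(bot.get_state())
for n in("top","side"):
    c=bot.camera(n);save(c,n+"0");np.savez(n+"0.npz",**c);print(n,c["camera_matrix"],c["R"],c["t"])
E
```

```text
pics
{'clock': 0.0, 'qpos': array([ 1.24079174,  0.68999781, -0.19450282,  1.56632425,  0.15730704,
        0.90250809, -0.21508906]), 'dq': array([ 1.13191897e-03,  2.75843469e-04,  6.57383555e-04,  2.07448873e-04,
       -1.86940849e-05, -8.27473345e-04, -3.66002821e-04]), 'tau': array([ 1.02643968e-03, -5.27557504e+01, -1.26646042e+00, -1.53425574e+01,
       -5.26806805e-02,  6.71258909e-03,  1.89856123e-04]), 'tool_pos': array([ 0.22213504, -0.58356406,  0.25990637]), 'ee_rot': array([-8.91634243e-04,  9.83492907e-01,  1.80944328e-01, -2.38056746e-04]), 'wrist_force': array([-0.26912438, -0.8920595 , -0.18866428]), 'moment': array([0.03585846, 0.02881209, 0.01935107]), 'finger_force': 0.0, 'gripper_width': 1.000745589909942}
top [[447.4414207    0.         319.20839631]
 [  0.         447.4414207  233.91550424]
 [  0.           0.           1.        ]] [[-0.01480603 -0.99983304 -0.01070869]
 [-0.99454949  0.01583158 -0.10305665]
 [ 0.10320897  0.00912446 -0.99461784]] [0.01153979 0.49830138 0.84437775]
side [[547.4263449    0.         317.23354675]
 [  0.         547.4263449  251.51346688]
 [  0.           0.           1.        ]] [[-0.99270742 -0.11836871 -0.02282174]
 [-0.03377821  0.45486197 -0.88992113]
 [ 0.11571956 -0.88266043 -0.45554313]] [0.50017482 0.0506703  1.19906528]
```

View pics/top0.png

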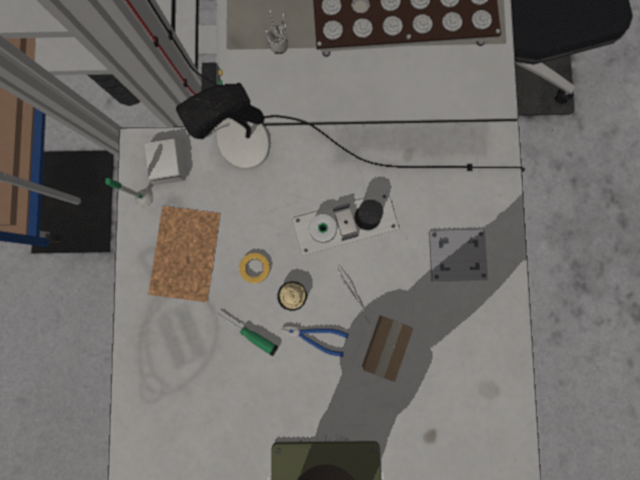

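The top view shows the rack near (347,222), with the reel at (322,228) and the jar at (369,214). The block sits at (346,221), the mat at (185,254) and the nest at (459,255).

```bash
python3 - <<'E'
from h import *
c=dict(np.load("top0.npz"));P=pts(c)
def crop(u0,v0,u1,v1,s): return cv2.resize(c["pixels"][v0:v1,u0:u1,::-1],None,fx=s,fy=s,interpolation=cv2.INTER_CUBIC)
a=crop(285,175,405,260,5);b=crop(420,215,500,295,5);
cv2.imwrite("pics/c1.png",a);
m=crop(140,195,230,310,4.0)
o=np.zeros((460,800,3),np.uint8);o[:400,:400]=b;o[:m.shape[0],420:420+m.shape[1]]=m
cv2.imwrite("pics/c2.png",o)
# height bands
for n,lo,hi,r in(("jar",.06,.08,(345,185,395,240)),("reel",.035,.055,(300,205,345,250)),("block",.029,.045,(330,200,365,245))):
    u0,v0,u1,v1=r;Q=P[v0:v1,u0:u1].reshape(-1,3);Q=Q[(Q[:,2]>lo)&(Q[:,2]<hi)]
    print(n,len(Q),np.median(Q,0),(Q.min(0)+Q.max(0))/2,Q.max(0)-Q.min(0))
def at(u,v): return P[v,u].round(4)
print([at(*q) for q in((200,400),(460,255),(185,254),(255,267),(292,295),(385,350),(260,340),(240,140),(215,105),(310,335),(352,285),(320,247))])
E
```

```text
jar 514 [ 0.5336587  -0.09092102  0.07698445] [ 0.53421018 -0.09174404  0.07183019] [0.04505905 0.04594408 0.01612384]
reel 672 [ 0.51272193 -0.00926596  0.04640658] [ 0.51818252 -0.01189157  0.04335501] [0.06932371 0.06595692 0.0166772 ]
block 480 [ 0.51974882 -0.04773191  0.03587889] [ 0.52194091 -0.04980114  0.03723517] [0.06939232 0.06575613 0.01542993]
[array([ 0.1815,  0.2399, -0.0017]), array([ 0.4542, -0.2728,  0.0069]), array([0.4648, 0.2722, 0.0029]), array([ 0.4369,  0.1329, -0.    ]), array([0.3819, 0.0569, 0.0396]), array([ 0.2784, -0.115 ,  0.043 ]), array([0.2966, 0.1204, 0.0187]), array([0.6938, 0.1617, 0.0109]), array([0.6832, 0.1617, 0.2192]), array([0.3026, 0.025 , 0.0013]), array([ 0.3985, -0.0591,  0.0015]), array([0.4743, 0.0029, 0.0066])]
```

```bash
sleep 1
```

```text
(no output)
```

View pics/c1.png

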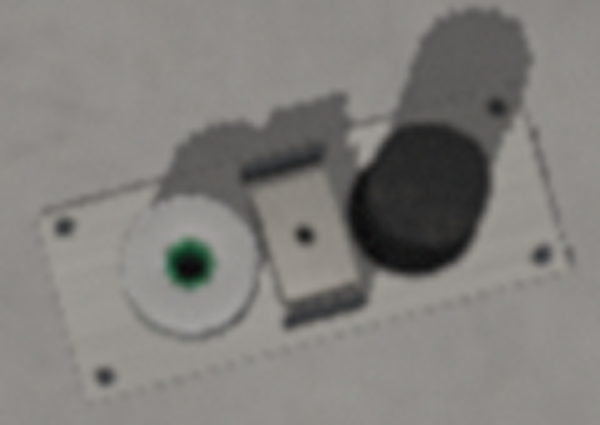

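View pics/c2.png

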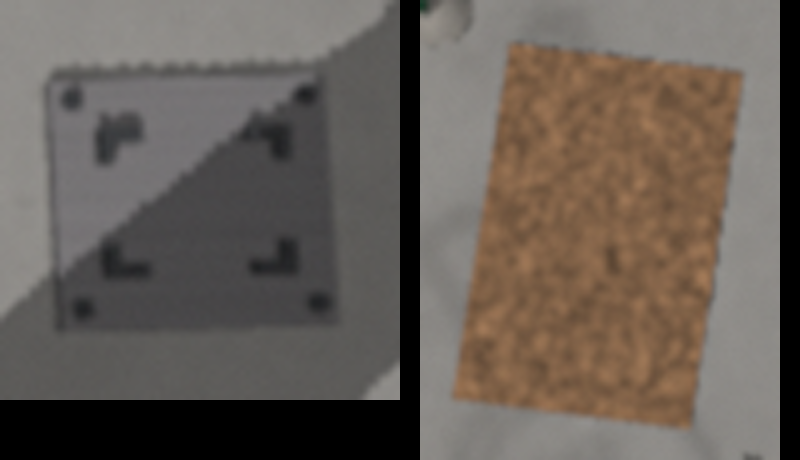

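View pics/side0.png

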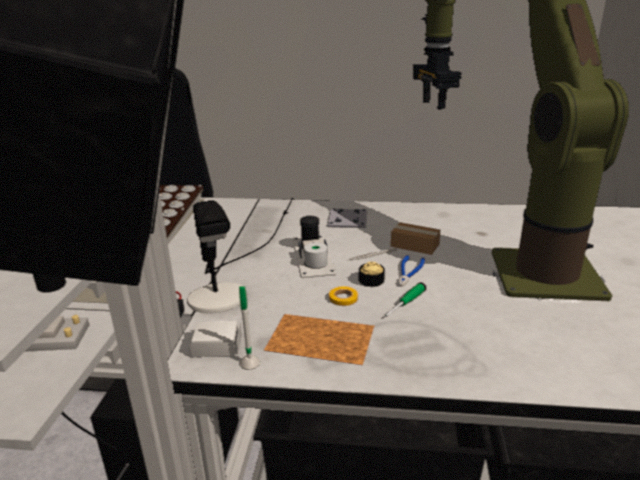

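Crop 1 shows the rack corners and the reel, block and jar tops. Crop 2 shows the nest plate and mat corners. In the side view the lamp and swab stand clear of the rack, beyond the mat's far end.

```bash
cat >> h.py <<'E'
def ray(c,uv,z):
    uv=np.atleast_2d(uv).astype(float);d=np.c_[uv,np.ones(len(uv))]@np.linalg.inv(c["camera_matrix"]).T@c["R"]
    o=-c["t"]@c["R"];return o+d*((z-o[2])/d[:,2])[:,None]
def fit(obj,w):  # rigid 2D fit -> x,y,yaw deg, rms
    obj=np.array(obj,float);w=np.asarray(w)[:,:2];a=obj-obj.mean(0);b=w-w.mean(0)
    th=np.arctan2((a[:,0]*b[:,1]-a[:,1]*b[:,0]).sum(),(a*b).sum());R=np.array([[np.cos(th),-np.sin(th)],[np.sin(th),np.cos(th)]])
    t=w.mean(0)-R@obj.mean(0);return t.round(4),np.degrees(th).round(2),np.sqrt((((obj@R.T+t)-w)**2).sum(1)).round(4)
def go(x,y,z,closing):  # closing: world yaw (deg) of tool y line
    s=bot.get_state();q=s["ee_rot"];R=Ro.from_quat(np.r_[q[1:],q[0]])
    M=R.as_matrix();cur=np.degrees(np.arctan2(M[1,1],M[0,1]))
    d=(closing-cur+90)%180-90; yt=np.radians(cur+d)
    T=np.c_[[np.sin(yt),-np.cos(yt),0],[np.cos(yt),np.sin(yt),0],[0,0,-1]]
    print("shift",(M.T@(np.array([x,y,z])-s["tool_pos"])).round(4),"turn",(R.inv()*Ro.from_matrix(T)).as_rotvec().round(4),"d",d.round(1),"q7",s["qpos"][6].round(2),"clk",s["clock"],"pos",s["tool_pos"].round(4))
E
python3 - <<'E'
from h import *
c=dict(np.load("top0.npz"))
f=lambda l,s,o,z:ray(c,(np.array(l)+.5)/s-.5+np.array(o),z)
r=f([(42,212),(90,400),(572,268),(530,110)],5,(285,175),.006)
print("rack",fit([(.039,.1),(-.039,.1),(-.039,-.1),(.039,-.1)],r))
print("dot,block",f([(305,235)],5,(285,175),.037),"reel",f([(190,266)],5,(285,175),.047),"jar",f([(427,192)],5,(285,175),.077))
n=f([(48,72),(320,66),(338,322),(58,330)],5,(420,215),.008)
print("nest",fit([(.05,.055),(.05,-.055),(-.05,-.055),(-.05,.055)],n))
m=f([(510-420,42),(744-420,72),(692-420,428),(455-420,398)],4,(140,195),.002)
print("mat",fit([(.09,.06),(.09,-.06),(-.09,-.06),(-.09,.06)],m))
P=pts(c);print("swab",P[180:210,100:155][P[180:210,100:155][...,2]>.03].reshape(-1,3).round(3)[::20])
L=P[80:140,170:275];L=L[L[...,2]>.03];print("lamp",L.min(0),L.max(0))
go(.522,-.05,.30,-73)
E
```

```text
rack (array([ 0.5195, -0.0503]), np.float64(12.79), array([0.0001, 0.0011, 0.0061, 0.0063]))
dot,block [[ 0.52026854 -0.04734278  0.037     ]] reel [[ 0.50779689 -0.00292556  0.047     ]] jar [[ 0.53023421 -0.09042545  0.077     ]]
nest (array([ 0.4563, -0.2682]), np.float64(0.51), array([0.0015, 0.0013, 0.0005, 0.0009]))
mat (array([0.467 , 0.2731]), np.float64(-7.8), array([0.0001, 0.001 , 0.0005, 0.001 ]))
swab [[0.581 0.359 0.157]
 [0.584 0.353 0.137]
 [0.584 0.352 0.13 ]
 [0.576 0.358 0.149]
 [0.577 0.352 0.136]
 [0.582 0.353 0.107]
 [0.585 0.354 0.084]
 [0.577 0.355 0.103]
 [0.582 0.352 0.071]
 [0.579 0.354 0.068]
 [0.577 0.357 0.059]
 [0.577 0.355 0.037]]
lamp [ 0.40860888 -0.00405553  0.03003422] [0.81279972 0.29612022 0.89131002]Traceback (most recent call last):
  File "<stdin>", line 13, in <module>
  File "h.py", line 21, in go
    print("shift",(M.T@(np.array([x,y,z])-s["tool_pos"])).round(4),"turn",(R.inv()*Ro.from_matrix(T)).as_rotvec().round(4),"d",d.round(1),"q7",s["qpos"][6].round(2),"clk",s["clock"],"pos",s["tool_pos"].round(4))
                                                                                   ~~~~~~~~~~~~~~^^^
  File "scipy/spatial/transform/_rotation.pyx", line 1143, in scipy.spatial.transform._rotation.Rotation.from_matrix
ValueError: Non-positive determinant (left-handed or null coordinate frame) in rotation matrix 0: [[-0.95630476  0.2923717   0.        ]
 [-0.2923717  -0.95630476  0.        ]
 [ 0.          0.         -1.        ]].
```

```bash
sed -i 's/\[np.sin(yt),-np.cos(yt),0\]/[-np.sin(yt),np.cos(yt),0]/' h.py; python3 - <<'E'
from h import *
go(.45,-.05,.30,14)
E
```

```text
shift [ 0.4028 -0.4177 -0.0394] turn [-1.5000e-03 -1.1000e-03 -1.4513e+00] d 83.2 q7 -0.22 clk 0.1 pos [ 0.2221 -0.5836  0.26  ]
```

```bash
R='[0.24,-0.25,-0.04,0,0,-0.9,1]'; python3 -m inch '[[0.24,-0.25,-0.04,0,0,-0.85,1],[0.24,-0.25,-0.04,0,0,-0.85,1],[0.24,-0.25,-0.04,0,0,-0.85,1],[0.24,-0.25,-0.04,0,0,-0.85,1],[0.24,-0.25,-0.04,0,0,-0.85,1],[0.24,-0.25,-0.04,0,0,-0.85,1],[0.24,-0.25,-0.04,0,0,-0.85,1],[0.24,-0.25,-0.04,0,0,-0.85,1],[0.24,-0.25,-0.04,0,0,-0.85,1]]'; python3 - <<'E'
from h import *
go(.45,-.05,.30,14)
E
```

```text
clock: 0.85
tool_pos: [0.3599, -0.2595, 0.3015]
ee_rot: [-0.0, 0.819, 0.574, 0.001]
wrist_force: [0.6, 0.1, 0.3]
gripper_width: 1.0
finger_force: 0.0
shift [0.2277 0.013  0.0021] turn [ 0.002  -0.0021 -0.5934] d 34.0 q7 -0.14 clk 0.85 pos [ 0.3599 -0.2595  0.3015]
```

```bash
python3 -m inch '[[0.228,0.013,0.002,0,0,-0.593,1],[0.228,0.013,0.002,0,0,-0.593,1],[0.228,0.013,0.002,0,0,-0.593,1],[0.228,0.013,0.002,0,0,-0.593,1],[0.228,0.013,0.002,0,0,-0.593,1],[0.228,0.013,0.002,0,0,-0.593,1],[0.228,0.013,0.002,0,0,-0.593,1],[0.228,0.013,0.002,0,0,-0.593,1],[0.228,0.013,0.002,0,0,-0.593,1]]'; python3 - <<'E'
from h import *
go(.45,-.05,.30,14)
c=bot.camera("wrist");save(c,"w1");np.savez("w1.npz",**c);print(c["R"],c["t"], -c["t"]@c["R"])
E
```

```text
clock: 1.6
tool_pos: [0.4488, -0.0571, 0.2983]
ee_rot: [-0.0, 0.619, 0.785, -0.001]
wrist_force: [-0.8, 0.0, -0.0]
gripper_width: 0.999
finger_force: 0.0
shift [ 0.0067  0.0028 -0.0017] turn [-0.0019  0.0007 -0.0096] d 0.6 q7 -0.17 clk 1.6 pos [ 0.4488 -0.0571  0.2983]
[[ 0.97265548  0.23223939 -0.00248447]
 [ 0.22120775 -0.92308761  0.31460516]
 [ 0.07077032 -0.30655201 -0.94921938]] [-0.42115556 -0.2061859   0.37760765] [0.42852577 0.02323765 0.4222533 ]
```

View pics/w1.png

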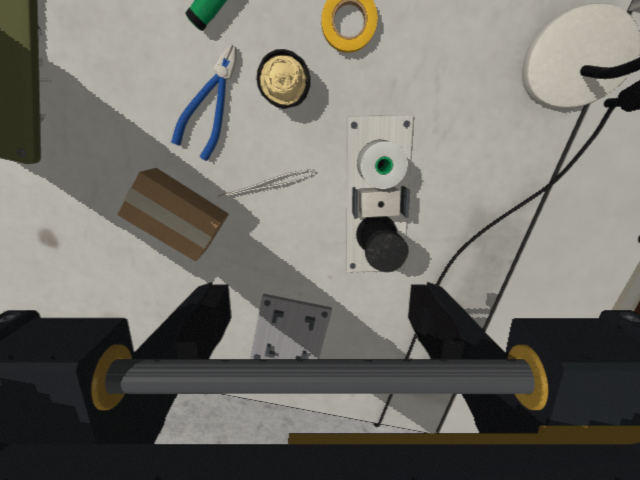

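The wrist view shows the rack upright from (349,116) to (407,272). The reel is at (383,165), the block top at (381,203) and the jar cap at (386,250).

```bash
python3 - <<'E'
from h import *
c=dict(np.load("w1.npz"));a=c["pixels"][108:282,335:430,::-1]
a=cv2.resize(a,None,fx=6,fy=6,interpolation=cv2.INTER_CUBIC)
o=np.zeros((522,800,3),np.uint8)
o=np.hstack([a[:522,:],np.zeros((522,20,3),np.uint8)])
b=a[522:1044]
cv2.imwrite("pics/w1c.png",np.hstack([a[:522,60:450],b[:,60:450]]))
E
```

```text
(no output)
```

View pics/w1c.png

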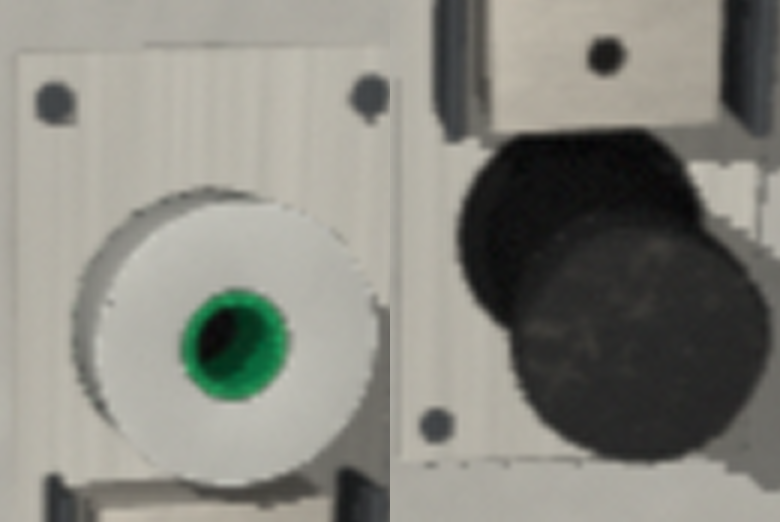

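```bash
python3 - <<'E'
from h import *
c=dict(np.load("w1.npz"))
L=lambda x,y:((x+.5)/6-.5+345,(y+.5)/6-.5+108)
Rr=lambda x,y:((x-390+.5)/6-.5+345,(y+.5)/6-.5+195)
s=ray(c,[L(55,103),L(371,97),Rr(437,425)],.006)[:,:2];print("screws",s,"ctr",(s[1]+s[2])/2,"len",np.linalg.norm(s[0]-s[2]),np.linalg.norm(s[0]-s[1]))
d=s[0]-s[2];print("yaw",np.degrees(np.arctan2(-d[0],d[1])))
k=ray(c,[L(17,50),Rr(401,460)],.006);print("left edge",k,np.degrees(np.arctan2(-(k[0]-k[1])[0],(k[0]-k[1])[1])))
print("dot",ray(c,[Rr(606,57)],.037),"reel",ray(c,[L(237,342)],.047),"jar",ray(c,[Rr(641,336)],.077))
go(.533,-.0925,.20,14)
E
```

```text
screws [[ 0.46689667  0.03360307]
 [ 0.52704319  0.04911438]
 [ 0.51271039 -0.14080985]] ctr [ 0.51987679 -0.04584774] len 0.18032960029037184 0.06211444982450932
yaw 14.71762455985601
left edge [[ 0.45708445  0.04135809  0.006     ]
 [ 0.50703887 -0.1510169   0.006     ]] 14.556617497728064
dot [[ 0.51810599 -0.0452861   0.037     ]] reel [[5.06697737e-01 9.85965589e-05 4.70000000e-02]] jar [[ 0.53017488 -0.08692943  0.077     ]]
shift [-0.0534  0.074   0.0983] turn [-0.0017  0.0008 -0.0108] d 0.6 q7 -0.17 clk 1.65 pos [ 0.4488 -0.0576  0.2984]
```

```bash
python3 -m inch '[[-0.053,0.07,0.04,0,0,-0.02,1],[-0.053,0.07,0.098,0,0,-0.02,1],[-0.053,0.07,0.14,0,0,-0.02,1],[-0.053,0.07,0.15,0,0,-0.02,1],[-0.053,0.07,0.15,0,0,-0.02,1],[-0.053,0.07,0.15,0,0,-0.02,1],[-0.053,0.07,0.15,0,0,-0.02,1]]' ; python3 - <<'E'
from h import *
go(.5304,-.089,.047,14.6)
c=bot.camera("wrist");save(c,"w2");print(-c["t"]@c["R"])
E
```

```text
clock: 2.23
tool_pos: [0.5291, -0.0925, 0.1482]
ee_rot: [-0.001, 0.612, 0.791, -0.001]
wrist_force: [-0.8, -0.3, 0.2]
gripper_width: 1.0
finger_force: 0.0
shift [0.003  0.0024 0.1012] turn [-0.0024 -0.0002 -0.0011] d 0.1 q7 -0.25 clk 2.2333 pos [ 0.5291 -0.0925  0.1482]
[ 0.50731624 -0.01255543  0.27219108]
```

View pics/w2.png

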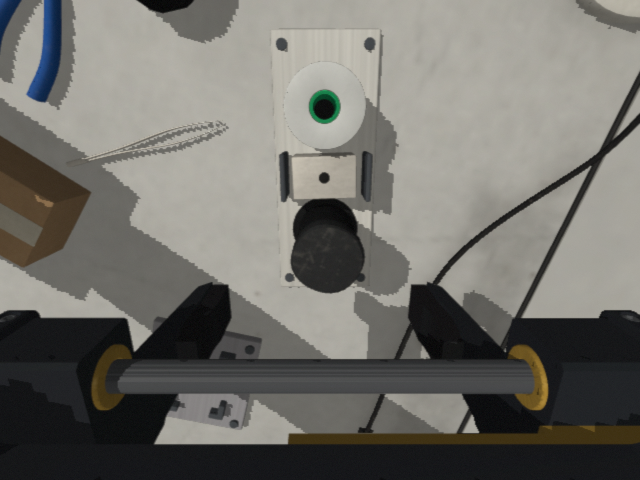

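This close view shows four screws at (282,44), (370,44), (289,277) and (361,277). The reel top is at (325,106), the block dot at (324,178) and the jar cap at (327,257).

```bash
python3 - <<'E'
from h import *
c=bot.camera("wrist");np.savez("w2.npz",**c)
s=ray(c,[(282,44),(370,44),(289.5,277.5),(361,277)],.006)[:,:2]
print(s,s.mean(0),fit([(-.031,.09),(.031,.09),(-.031,-.09),(.031,-.09)],s))
print("dot",ray(c,[(324,178)],.037),"reel",ray(c,[(325,106)],.047),"jar",ray(c,[(327.5,256.5)],.077))
go(.5304,-.089,.047,14.6)
E
```

```text
[[ 0.46817038  0.03456147]
 [ 0.52849765  0.05022941]
 [ 0.5140619  -0.1411493 ]
 [ 0.57475713 -0.12486349]] [ 0.52137177 -0.04530548] (array([ 0.5214, -0.0453]), np.float64(14.73), array([0.0008, 0.0006, 0.0009, 0.0007]))
dot [[ 0.51958088 -0.04499922  0.037     ]] reel [[5.08094984e-01 3.73662441e-04 4.70000000e-02]] jar [[ 0.53234896 -0.08662928  0.077     ]]
shift [0.0027 0.0006 0.1032] turn [0.0018 0.0008 0.0001] d -0.0 q7 -0.25 clk 2.3333 pos [ 0.5303 -0.0917  0.1502]
```

```bash
python3 -m inch '[[0.004,0.001,0.03,0,0,0,1],[0.004,0.001,0.055,0,0,0,1],[0.004,0.001,0.075,0,0,0,1],[0.004,0.001,0.09,0,0,0,1],[0.004,0.001,0.102,0,0,0,1],[0.004,0.001,0.103,0,0,0,1],[0.004,0.001,0.103,0,0,0,1]]'; python3 - <<'E'
from h import *
go(.531,-.088,.047,14.6)
E
```

```text
clock: 2.92
tool_pos: [0.5306, -0.0871, 0.047]
ee_rot: [0.001, 0.611, 0.792, 0.0]
wrist_force: [0.1, 0.4, 0.8]
gripper_width: 1.002
finger_force: 0.0
shift [-0.001   0.0001 -0.    ] turn [0.0016 0.0006 0.0011] d -0.1 q7 -0.38 clk 2.9167 pos [ 0.5306 -0.0871  0.047 ]
```

```bash
python3 -m inch '[[0,0,0,0,0,0,0.6],[0,0,0,0,0,0,0.5],[0,0,0,0,0,0,0.4],[0,0,0,0,0,0,0.4],[0,0,0,0,0,0,0.4],[0,0,0,0,0,0,0.4],[0,0,0,0,0,0,0.4],[0,0,0,0,0,0,0.4]]' 12;  python3 -m inch '[[0,0,0,0,0,0,0.4],[0,0,-0.005,0,0,0,0.4],[0,0,-0.02,0,0,0,0.4],[0,0,-0.05,0,0,0,0.4],[0,0,-0.08,0,0,0,0.4],[0,0,-0.11,0,0,0,0.4],[0,0,-0.13,0,0,0,0.4],[0,0,-0.14,0,0,0,0.4],[0,0,-0.14,0,0,0,0.4],[0,0,-0.14,0,0,0,0.4]]'; python3 - <<'E'
from h import *
c=bot.camera("wrist");save(c,"w3");np.savez("w3.npz",**c)
ma=np.radians(-7.8);p=np.array([.467,.273])-.045*np.array([np.cos(ma),np.sin(ma)]);print(p)
go(*p,.12,82.2)
E
```

```text
clock: 3.58
tool_pos: [0.5306, -0.0869, 0.0459]
ee_rot: [0.0, 0.611, 0.792, 0.0]
wrist_force: [0.2, 1.2, 1.5]
gripper_width: 0.531
finger_force: 12.0
clock: 4.42
tool_pos: [0.5294, -0.0874, 0.1852]
ee_rot: [-0.0, 0.611, 0.792, -0.0]
wrist_force: [-0.5, 0.5, -3.2]
gripper_width: 0.534
finger_force: 12.0
[0.42241635 0.2791072 ]
shift [ 0.3814 -0.0102  0.0647] turn [-0.002  -0.0018 -1.1788] d 67.5 q7 -0.22 clk 4.4667 pos [ 0.529  -0.0873  0.1845]
```

View pics/w3.png

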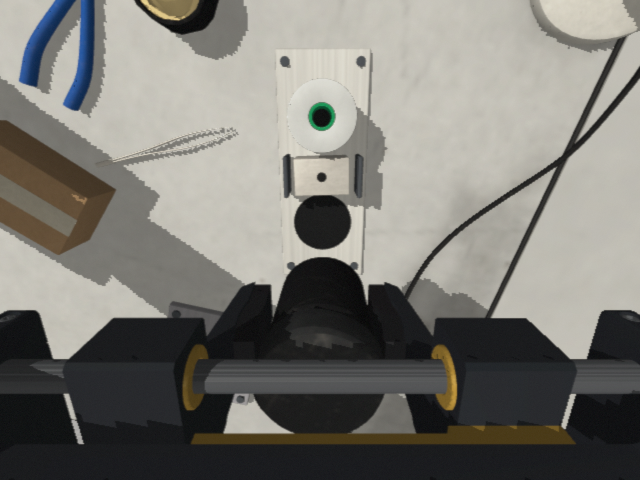

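```bash
python3 - <<'E'
from h import *
c=dict(np.load("w3.npz"))
s=ray(c,[(285,62),(361.5,62),(291,266),(354,266)],.006)[:,:2]
print("rack",fit([(-.031,.09),(.031,.09),(-.031,-.09),(.031,-.09)],s),"pad",ray(c,[(322.5,222.5)],.007),"dot",ray(c,[(321.5,177)],.037),"reel",ray(c,[(321.5,116.5)],.047))
go(.4125,.2805,.13,60)
E
```

```text
rack (array([ 0.5202, -0.0462]), np.float64(14.62), array([0.0003, 0.0003, 0.0003, 0.0002])) pad [[ 0.53150079 -0.09018747  0.007     ]] dot [[ 0.5185214  -0.04513817  0.037     ]] reel [[ 0.50678281 -0.00074883  0.047     ]]
shift [ 0.3853 -0.0195  0.0547] turn [-0.0022 -0.0013 -0.7914] d 45.3 q7 -0.22 clk 4.4667 pos [ 0.529  -0.0873  0.1845]
```

The jar is held (pads reach its cap). The now bare pad is at (322,222), and the block and reel are undisturbed.

```bash
python3 -m inch '[[0.03,0,0,0,0,-0.08,0.4],[0.07,-0.005,0,0,0,-0.16,0.4],[0.11,-0.005,0,0,0,-0.24,0.4],[0.15,-0.01,0,0,0,-0.32,0.4],[0.19,-0.01,0,0,0,-0.4,0.4],[0.23,-0.01,0,0,0,-0.48,0.4],[0.27,-0.015,0,0,0,-0.56,0.4],[0.31,-0.02,0,0,0,-0.64,0.4],[0.35,-0.02,0,0,0,-0.72,0.4],[0.37,-0.02,0,0,0,-0.79,0.4]]'; python3 -m inch '[[0,0,0,0,0,0,0.4],[0,0,0,0,0,0,0.4],[0,0,0,0,0,0,0.4]]'; python3 - <<'E'
from h import *
go(.4125,.2805,.08,60);go(.4125,.2805,.0415,60)
E
```

```text
clock: 5.3
tool_pos: [0.4139, 0.2713, 0.1847]
ee_rot: [-0.002, 0.254, 0.967, 0.001]
wrist_force: [0.8, 0.8, -1.8]
gripper_width: 0.53
finger_force: 12.0
clock: 5.55
tool_pos: [0.4166, 0.2641, 0.1843]
ee_rot: [-0.001, 0.26, 0.966, -0.002]
wrist_force: [0.4, 0.2, -0.9]
gripper_width: 0.535
finger_force: 12.0
shift [0.0118 0.0125 0.1043] turn [-0.0039 -0.0002 -0.0026] d 0.1 q7 -0.34 clk 5.55 pos [0.4166 0.2641 0.1843]
shift [0.0117 0.0126 0.1428] turn [-0.0039 -0.0002 -0.0026] d 0.1 q7 -0.34 clk 5.55 pos [0.4166 0.2641 0.1843]
```

```bash
python3 -m inch '[[0.006,0.006,0.03,0,0,0,0.4],[0.012,0.012,0.06,0,0,0,0.4],[0.012,0.012,0.09,0,0,0,0.4],[0.012,0.012,0.115,0,0,0,0.4],[0.012,0.012,0.13,0,0,0,0.4],[0.012,0.012,0.138,0,0,0,0.4],[0.012,0.012,0.141,0,0,0,0.4],[0.012,0.012,0.142,0,0,0,0.4],[0.012,0.012,0.142,0,0,0,0.4]]'; python3 -m inch '[[0,0,0,0,0,0,0.4],[0,0,0,0,0,0,0.4],[0,0,0,0,0,0,0.4]]'
```

```text
clock: 6.3
tool_pos: [0.4131, 0.2819, 0.0442]
ee_rot: [0.0, 0.26, 0.966, 0.0]
wrist_force: [0.1, -0.6, -1.7]
gripper_width: 0.533
finger_force: 12.0
clock: 6.55
tool_pos: [0.413, 0.2824, 0.0444]
ee_rot: [0.0, 0.26, 0.966, 0.001]
wrist_force: [0.0, 0.0, -1.4]
gripper_width: 0.536
finger_force: 12.0
```

```bash
python3 -m inch '[[0,0,0.001,0,0,0,0.4],[0,0,0.002,0,0,0,0.4],[0,0,0.003,0,0,0,0.4],[0,0,0.003,0,0,0,0.4],[0,0,0.003,0,0,0,0.4]]'
```

```text
clock: 6.97
tool_pos: [0.4128, 0.2823, 0.0409]
ee_rot: [0.0, 0.259, 0.966, 0.0]
wrist_force: [0.6, 1.1, 2.4]
gripper_width: 0.532
finger_force: 11.9
```

```bash
python3 -m inch '[[0,0,0,0,0,0,0.6],[0,0,0,0,0,0,0.8],[0,0,0,0,0,0,1],[0,0,0,0,0,0,1],[0,0,0,0,0,0,1],[0,0,-0.02,0,0,0,1],[0,0,-0.06,0,0,0,1],[0,0,-0.10,0,0,0,1],[0,0,-0.13,0,0,0,1],[0,0,-0.14,0,0,0,1]]'; python3 - <<'E'
from h import *
c=bot.camera("top");save(c,"t1")
P=pts(c)[240:310,140:225].reshape(-1,3);Q=P[P[:,2]>.065];print(len(Q),np.median(Q,0),Q.max(0)-Q.min(0))
go(.5073,-.001,.15,14.6)
E
```

```text
clock: 7.8
tool_pos: [0.4136, 0.2836, 0.1845]
ee_rot: [0.001, 0.259, 0.966, 0.003]
wrist_force: [-0.0, 0.3, 0.5]
gripper_width: 1.0
finger_force: 0.0
1816 [0.40132557 0.23118568 0.26751859] [0.07157652 0.3060737  0.82544301]
shift [-0.2234 -0.1995  0.0336] turn [ 6.600e-03 -4.000e-04  7.906e-01] d -45.3 q7 -0.37 clk 7.85 pos [0.4139 0.2836 0.1843]
```

```bash
python3 -m inch '[[-0.02,-0.02,0,0,0,0.1,1],[-0.05,-0.04,0,0,0,0.2,1],[-0.08,-0.07,0,0,0,0.3,1],[-0.11,-0.1,0,0,0,0.4,1],[-0.14,-0.12,0,0,0,0.5,1],[-0.17,-0.15,0,0,0,0.6,1],[-0.2,-0.175,0,0,0,0.7,1],[-0.223,-0.2,0.015,0,0,0.79,1],[-0.223,-0.2,0.034,0,0,0.79,1],[-0.223,-0.2,0.034,0,0,0.79,1]]';  python3 -m inch '[[0,0,0,0,0,0,1],[0,0,0,0,0,0,1],[0,0,0,0,0,0,1]]'; python3 - <<'E'
from h import *
c=bot.camera("top");save(c,"t1")
P=pts(c)[240:310,140:225].reshape(-1,3);Q=P[P[:,2]>.065];print(len(Q),np.median(Q,0),Q.max(0)-Q.min(0))
go(.5073,-.001,.039,14.6)
E
```

```text
clock: 8.68
tool_pos: [0.5033, -0.006, 0.143]
ee_rot: [-0.002, 0.613, 0.79, -0.003]
wrist_force: [-0.0, 0.5, -0.3]
gripper_width: 1.002
finger_force: 0.0
clock: 8.93
tool_pos: [0.5055, -0.0007, 0.1472]
ee_rot: [-0.0, 0.61, 0.793, 0.001]
wrist_force: [-0.0, 0.2, -0.4]
gripper_width: 1.005
finger_force: 0.0
553 [0.41849542 0.27733188 0.07156458] [0.04572329 0.3069682  0.82619837]
shift [-0.0006  0.0015  0.1083] turn [ 0.0012 -0.0005  0.0041] d -0.2 q7 -0.46 clk 8.9833 pos [ 0.5056 -0.0009  0.1473]
```

```bash
python3 -m inch '[[0,0.001,0.03,0,0,0,1],[0,0.001,0.06,0,0,0,1],[0,0.001,0.085,0,0,0,1],[0,0.001,0.1,0,0,0,1],[0,0.001,0.108,0,0,0,1],[0,0.001,0.108,0,0,0,1],[0,0.001,0.108,0,0,0,1],[0,0.001,0.108,0,0,0,0.65],[0,0.001,0.108,0,0,0,0.55],[0,0.001,0.108,0,0,0,0.45]]' 25; python3 -m inch '[[0,0,0,0,0,0,0.45],[0,0,0,0,0,0,0.45],[0,0,0,0,0,0,0.45]]'
```

```text
clock: 9.82
tool_pos: [0.507, -0.0024, 0.0397]
ee_rot: [0.001, 0.611, 0.791, 0.001]
wrist_force: [-0.0, 0.5, -0.2]
gripper_width: 0.799
finger_force: 0.0
clock: 10.07
tool_pos: [0.5073, -0.002, 0.0391]
ee_rot: [0.001, 0.611, 0.792, 0.001]
wrist_force: [2.2, -0.5, 1.0]
gripper_width: 0.575
finger_force: 25.1
```

```bash
python3 -m inch '[[0,0,-0.004,0,0,0,0.45],[0,0,-0.015,0,0,0,0.45],[0,0,-0.035,0,0,0,0.45],[0,0,-0.06,0,0,0,0.45],[0,0,-0.09,0,0,0,0.45],[0,0,-0.12,0,0,0,0.45],[0,0,-0.14,0,0,0,0.45],[0,0,-0.14,0,0,0,0.45],[0,0,-0.14,0,0,0,0.45]]'; python3 - <<'E'
from h import *
ma=np.radians(-7.8);p=np.array([.467,.273])+.038*np.array([np.cos(ma),np.sin(ma)]);print(p)
go(*p,.18,98)
E
```

```text
clock: 10.82
tool_pos: [0.5062, -0.0028, 0.179]
ee_rot: [0.0, 0.611, 0.791, 0.0]
wrist_force: [-0.4, 0.1, -3.6]
gripper_width: 0.579
finger_force: 25.0
[0.50464842 0.26784281]
shift [ 0.2622  0.0669 -0.0011] turn [ 1.000e-04  9.000e-04 -1.455e+00] d 83.4 q7 -0.43 clk 10.8167 pos [ 0.5062 -0.0028  0.179 ]
```

```bash
python3 -m inch '[[0.02,0.005,0,0,0,-0.1,0.45],[0.045,0.012,0,0,0,-0.22,0.45],[0.07,0.02,0,0,0,-0.34,0.45],[0.095,0.025,0,0,0,-0.46,0.45],[0.12,0.03,0,0,0,-0.58,0.45],[0.145,0.037,0,0,0,-0.7,0.45],[0.17,0.043,0,0,0,-0.82,0.45],[0.195,0.05,0,0,0,-0.94,0.45],[0.22,0.056,0,0,0,-1.06,0.45],[0.24,0.06,0,0,0,-1.18,0.45]]'; python3 - <<'E'
from h import *
go(.5046,.2678,.18,98)
E
```

```text
clock: 11.65
tool_pos: [0.5022, 0.2465, 0.1763]
ee_rot: [-0.002, 0.064, 0.998, -0.001]
wrist_force: [0.6, 0.5, -3.7]
gripper_width: 0.573
finger_force: 25.0
shift [ 0.0004  0.0214 -0.0037] turn [-0.0011 -0.0034 -0.2669] d 15.3 q7 0.15 clk 11.65 pos [0.5022 0.2465 0.1763]
```

```bash
python3 -m inch '[[0,0.005,0,0,0,-0.1,0.45],[0,0.01,0,0,0,-0.2,0.45],[0,0.012,0,0,0,-0.25,0.45],[0,0.012,0,0,0,-0.25,0.45],[0,0.012,0,0,0,-0.25,0.45]]'; python3 - <<'E'
from h import *
go(.5046,.2678,.036,98)
E
```

```text
clock: 12.07
tool_pos: [0.5042, 0.2561, 0.1766]
ee_rot: [-0.002, -0.057, 0.998, -0.001]
wrist_force: [0.5, -0.3, -4.1]
gripper_width: 0.575
finger_force: 25.0
shift [-0.0022  0.0119  0.1406] turn [-0.0019 -0.0035 -0.0255] d 1.5 q7 0.35 clk 12.0667 pos [0.5042 0.2561 0.1766]
```

```bash
python3 -m inch '[[0,0.006,0.03,0,0,0,0.45],[0,0.01,0.06,0,0,0,0.45],[0,0.01,0.09,0,0,0,0.45],[0,0.01,0.115,0,0,0,0.45],[0,0.01,0.13,0,0,0,0.45],[0,0.01,0.136,0,0,0,0.45],[0,0.01,0.138,0,0,0,0.45],[0,0.01,0.139,0,0,0,0.45],[0,0.01,0.14,0,0,0,0.45],[0,0.01,0.14,0,0,0,0.45]]'; python3 -m inch '[[0,0,0,0,0,0,0.45],[0,0,0,0,0,0,0.45]]'
```

```text
clock: 12.9
tool_pos: [0.5046, 0.2672, 0.0396]
ee_rot: [0.001, -0.057, 0.998, 0.0]
wrist_force: [0.6, 0.6, -2.8]
gripper_width: 0.579
finger_force: 25.0
clock: 13.07
tool_pos: [0.5045, 0.267, 0.0394]
ee_rot: [0.001, -0.057, 0.998, 0.0]
wrist_force: [0.5, -1.1, -3.3]
gripper_width: 0.576
finger_force: 25.0
```

```bash
python3 -m inch '[[0,0,0.002,0,0,0,0.45],[0,0,0.003,0,0,0,0.45],[0,0,0.004,0,0,0,0.45],[0,0,0.005,0,0,0,0.45],[0,0,0.005,0,0,0,0.45],[0,0,0.005,0,0,0,0.45]]'
```

```text
clock: 13.57
tool_pos: [0.5041, 0.2668, 0.0341]
ee_rot: [0.0, -0.058, 0.998, -0.0]
wrist_force: [-1.2, -1.5, 3.5]
gripper_width: 0.577
finger_force: 25.0
```

```bash
python3 -m inch '[[0,0,0,0,0,0,0.7],[0,0,0,0,0,0,0.8],[0,0,0,0,0,0,1],[0,0,0,0,0,0,1],[0,0,0,0,0,0,1],[0,0,-0.03,0,0,0,1],[0,0,-0.07,0,0,0,1],[0,0,-0.11,0,0,0,1],[0,0,-0.14,0,0,0,1],[0,0,-0.14,0,0,0,1]]'; python3 - <<'E'
from h import *
go(.5195,-.046,.17,104.6)
E
```

```text
clock: 14.4
tool_pos: [0.5061, 0.2699, 0.1797]
ee_rot: [0.004, -0.058, 0.998, 0.003]
wrist_force: [0.5, 0.3, -0.4]
gripper_width: 0.996
finger_force: 0.0
shift [ 0.0231 -0.3154  0.0076] turn [ 0.0053  0.0091 -0.1394] d 8.0 q7 0.34 clk 14.4 pos [0.5061 0.2699 0.1797]
```

```bash
python3 -m inch '[[0.003,-0.03,0,0,0,-0.02,1],[0.006,-0.07,0,0,0,-0.04,1],[0.008,-0.11,0,0,0,-0.06,1],[0.011,-0.15,0,0,0,-0.08,1],[0.014,-0.19,0,0,0,-0.1,1],[0.017,-0.23,0,0,0,-0.12,1],[0.02,-0.27,0,0,0,-0.14,1],[0.023,-0.3,0.005,0,0,-0.14,1],[0.023,-0.315,0.008,0,0,-0.14,1],[0.023,-0.315,0.008,0,0,-0.14,1]]'; python3 -m inch '[[0,0,0,0,0,0,1],[0,0,0,0,0,0,1],[0,0,0,0,0,0,1]]'; python3 - <<'E'
from h import *
go(.5195,-.046,.033,104.6)
c=bot.camera("wrist");save(c,"w4");np.savez("w4.npz",**c)
c=bot.camera("top");np.savez("t2.npz",**c)
cv2.imwrite("pics/t2.png",cv2.resize(c["pixels"][170:320,130:410,::-1],None,fx=2.8,fy=2.8,interpolation=cv2.INTER_CUBIC))
E
```

```text
clock: 15.23
tool_pos: [0.5165, -0.0541, 0.1639]
ee_rot: [-0.002, -0.123, 0.992, -0.001]
wrist_force: [-0.8, 0.1, 0.1]
gripper_width: 1.003
finger_force: 0.0
clock: 15.48
tool_pos: [0.5176, -0.0464, 0.1661]
ee_rot: [0.0, -0.129, 0.992, 0.001]
wrist_force: [0.5, 0.5, 0.3]
gripper_width: 1.001
finger_force: 0.0
shift [-0.0018 -0.0003  0.1331] turn [0.0012 0.0011 0.0036] d -0.2 q7 0.92 clk 15.4833 pos [ 0.5176 -0.0464  0.1661]
```

View pics/w4.png

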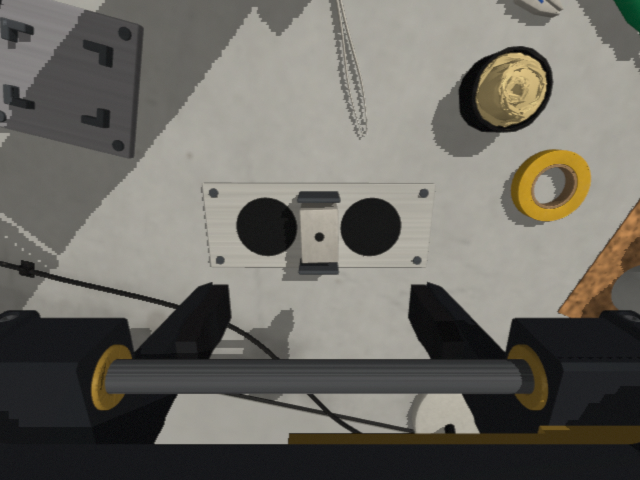

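View pics/t2.png

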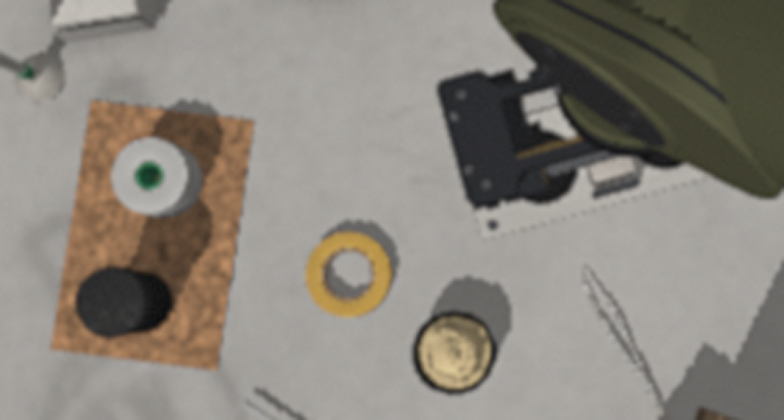

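The jar and reel stand upright on the mat. The wrist view shows the free block at (319,237) and the bare pads at (267,227) and (371,227).

```bash
python3 - <<'E'
from h import *
c=dict(np.load("w4.npz"))
s=ray(c,[(214,193),(424,193),(220.5,260),(417,260)],.006)[:,:2]
print("rack",fit([(-.031,-.09),(-.031,.09),(.031,-.09),(.031,.09)],s),"pads",ray(c,[(267,227),(371,227)],.007),"dot",ray(c,[(319.5,237)],.037))
# nest
n=ray(c,[(142,25),(133,157)],.008);print(n)
go(.5195,-.046,.033,104.6)
E
```

```text
rack (array([ 0.5198, -0.0448]), np.float64(14.76), array([0.0001, 0.0003, 0.0002, 0.    ])) pads [[ 5.30681122e-01 -8.94161412e-02  7.00000000e-03]
 [ 5.07221371e-01 -5.22011601e-04  7.00000000e-03]] dot [[ 0.51821907 -0.04475602  0.037     ]]
[[ 0.40207021 -0.21036574  0.008     ]
 [ 0.49957922 -0.20859239  0.008     ]]
shift [-0.0019  0.0003  0.1331] turn [0.0005 0.0008 0.0034] d -0.2 q7 0.92 clk 15.5833 pos [ 0.5176 -0.0468  0.166 ]
```

```bash
python3 -m inch '[[-0.0015,0.001,0.03,0,0,0,1],[-0.0015,0.001,0.06,0,0,0,1],[-0.0015,0.001,0.09,0,0,0,1],[-0.0015,0.001,0.11,0,0,0,1],[-0.0015,0.001,0.122,0,0,0,1],[-0.0015,0.001,0.13,0,0,0,1],[-0.0015,0.001,0.132,0,0,0,1],[-0.0015,0.001,0.132,0,0,0,1]]' 30; python3 -m inch '[[0,0,0,0,0,0,0.8],[0,0,0,0,0,0,0.6],[0,0,0,0,0,0,0.4],[0,0,0,0,0,0,0.2],[0,0,0,0,0,0,0.2],[0,0,0,0,0,0,0.2],[0,0,0,0,0,0,0.2],[0,0,0,0,0,0,0.2],[0,0,0,0,0,0,0.2],[0,0,0,0,0,0,0.2]]'
```

```text
clock: 16.25
tool_pos: [0.5188, -0.0466, 0.0337]
ee_rot: [0.0, -0.128, 0.992, 0.0]
wrist_force: [0.6, 0.2, -0.5]
gripper_width: 1.0
finger_force: 0.0
clock: 17.08
tool_pos: [0.5187, -0.0471, 0.0337]
ee_rot: [0.0, -0.127, 0.992, 0.0]
wrist_force: [-0.6, 0.7, 0.3]
gripper_width: 0.338
finger_force: 29.9
```

```bash
sed -i 's/def go(x,y,z,closing):/def go(x,y,z,closing,k=0):/; s/%180-90;/%180-90+k;/' h.py; python3 -m inch '[[0,0,-0.005,0,0,0,0.2],[0,0,-0.02,0,0,0,0.2],[0,0,-0.05,0,0,0,0.2],[0,0,-0.08,0,0,0,0.2],[0,0,-0.11,0,0,0,0.2],[0,0,-0.13,0,0,0,0.2],[0,0,-0.13,0,0,0,0.2],[0,0,-0.13,0,0,0,0.2]]';python3 - <<'E'
from h import *
go(.455,-.20,.2,0.5,-180)
E
```

```text
clock: 17.75
tool_pos: [0.5188, -0.0478, 0.1641]
ee_rot: [0.001, -0.127, 0.992, -0.0]
wrist_force: [-0.2, 0.1, -3.4]
gripper_width: 0.336
finger_force: 29.9
shift [ 0.1    -0.1313 -0.0358] turn [2.0000e-04 1.6000e-03 1.8167e+00] d -104.1 q7 0.92 clk 17.75 pos [ 0.5188 -0.0478  0.1641]
```

```bash
python3 -m inch '[[0.01,-0.01,-0.01,0,0,0.12,0.2],[0.02,-0.03,-0.02,0,0,0.24,0.2],[0.03,-0.05,-0.03,0,0,0.36,0.2],[0.04,-0.07,-0.035,0,0,0.48,0.2],[0.05,-0.09,-0.035,0,0,0.6,0.2],[0.06,-0.11,-0.035,0,0,0.72,0.2],[0.07,-0.13,-0.035,0,0,0.84,0.2],[0.08,-0.15,-0.035,0,0,0.96,0.2],[0.09,-0.17,-0.035,0,0,1.08,0.2],[0.1,-0.18,-0.035,0,0,1.2,0.2]]';python3 - <<'E'
from h import *
go(.455,-.31,.2,0.5,0)
E
```

```text
clock: 18.58
tool_pos: [0.4656, -0.2498, 0.1965]
ee_rot: [-0.002, 0.459, 0.888, -0.001]
wrist_force: [-0.7, 0.6, -2.9]
gripper_width: 0.337
finger_force: 29.9
shift [-0.043  -0.0434 -0.0035] turn [-3.800e-03 -5.000e-04  6.081e-01] d -34.8 q7 0.38 clk 18.5833 pos [ 0.4656 -0.2498  0.1965]
```

```bash
python3 -m inch '[[-0.01,-0.01,0,0,0,0.12,0.2],[-0.02,-0.02,0,0,0,0.24,0.2],[-0.03,-0.03,0,0,0,0.36,0.2],[-0.04,-0.04,0,0,0,0.48,0.2],[-0.043,-0.043,0,0,0,0.59,0.2],[-0.043,-0.043,0,0,0,0.59,0.2],[-0.043,-0.043,0,0,0,0.59,0.2]]';python3 -m inch '[[0,0,0,0,0,0,0.2],[0,0,0,0,0,0,0.2],[0,0,0,0,0,0,0.2],[0,0,0,0,0,0,0.2]]'; python3 - <<'E'
from h import *
c=bot.camera("wrist");save(c,"w5");np.savez("w5.npz",**c)
go(.455,-.265,.2,0.5,0)
E
```

```text
clock: 19.17
tool_pos: [0.4566, -0.3064, 0.1971]
ee_rot: [-0.001, 0.693, 0.721, -0.001]
wrist_force: [0.2, 0.6, -2.1]
gripper_width: 0.338
finger_force: 29.9
clock: 19.5
tool_pos: [0.4578, -0.3063, 0.1986]
ee_rot: [-0.0, 0.694, 0.72, 0.0]
wrist_force: [0.7, 0.1, -3.7]
gripper_width: 0.341
finger_force: 29.9
shift [ 0.0415 -0.0012 -0.0013] turn [ 0.     -0.0002  0.0284] d -1.6 q7 0.05 clk 19.55 pos [ 0.4578 -0.3065  0.1987]
```

View pics/w5.png

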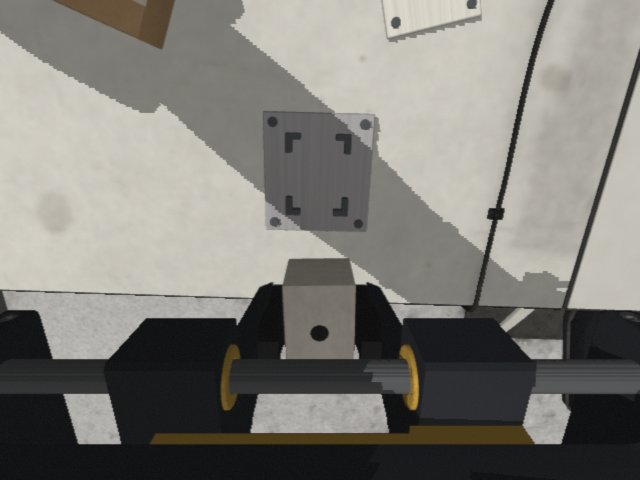

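The nest plate is visible with corners at (264,112), (375,115), (366,231) and (266,231), and dark screws near each corner. The block is held between the fingers.

```bash
python3 - <<'E'
from h import *
c=dict(np.load("w5.npz"));g=cv2.cvtColor(c["pixels"],cv2.COLOR_RGB2GRAY).astype(float)
def cen(u,v,r=7):
    w=g[v-r:v+r+1,u-r:u+r+1];d=np.clip(np.median(w)-15-w,0,None);y,x=np.mgrid[v-r:v+r+1,u-r:u+r+1]
    return (x*d).sum()/d.sum(),(y*d).sum()/d.sum()
S=[cen(272,122),cen(366,125),cen(358,224),cen(275,222)];print(np.round(S,1))
s=ray(c,S,.008)[:,:2];print(s.round(4),s.mean(0))
a=.5*np.linalg.norm(s[0]-s[1]),.5*np.linalg.norm(s[1]-s[2]);print(a)
print(fit([(-a[0],a[1]),(a[0],a[1]),(a[0],-a[1]),(-a[0],-a[1])],s))
k=ray(c,[(264,112),(375,114),(366.5,231),(266,231)],.008);print(fit([(-.05,.055),(.05,.055),(.05,-.055),(-.05,-.055)],k))
L=ray(c,[cen(292,142,12),cen(344,143,12),cen(341,206,12),cen(292,206,12)],.014);print(L.round(4),L.mean(0))
c=dict(np.load("top0.npz"));g=cv2.cvtColor(c["pixels"],cv2.COLOR_RGB2GRAY).astype(float)
S=[cen(434,234,3),cen(481,234,3),cen(484,275,3),cen(436,276,3)];t=ray(c,S,.008);print("top",np.round(S,1),t.round(4),t.mean(0))
E
```

```text
[[272.  121.4]
 [365.1 124.4]
 [357.8 223.3]
 [274.9 221.4]]
[[ 0.4107 -0.2215]
 [ 0.4938 -0.2209]
 [ 0.494  -0.3129]
 [ 0.4129 -0.314 ]] [ 0.45284194 -0.26732324]
(np.float64(0.04152292221705594), np.float64(0.04596748769744868))
(array([ 0.4528, -0.2673]), np.float64(0.66), array([0.0004, 0.0001, 0.0009, 0.001 ]))
(array([ 0.4532, -0.2676]), np.float64(0.99), array([0.0015, 0.0004, 0.0016, 0.0007]))
[[ 0.4278 -0.2368  0.014 ]
 [ 0.4763 -0.2362  0.014 ]
 [ 0.4767 -0.2966  0.014 ]
 [ 0.4289 -0.2971  0.014 ]] [ 0.45241291 -0.26669175  0.014     ]
top [[433.9 234.3]
 [480.7 233.7]
 [483.2 275.1]
 [436.1 276.3]] [[ 0.496  -0.223   0.008 ]
 [ 0.4957 -0.3153  0.008 ]
 [ 0.4142 -0.3159  0.008 ]
 [ 0.413  -0.2238  0.008 ]] [ 0.45470293 -0.26949966  0.008     ]
```

```bash
python3 - <<'E'
from h import *
c=dict(np.load("w5.npz"))
print(ray(c,[(319.5,333)],.202), "block top front corners",ray(c,[(284,310)],.202),ray(c,[(355,310)],.202))
s=bot.get_state();print(s["tool_pos"],bot.camera("wrist")["t"]-c["t"])
go(.454,-.268,.08,0.7)
E
```

```text
[[ 0.45623369 -0.30649931  0.202     ]] block top front corners [[ 0.44126744 -0.29606954  0.202     ]] [[ 0.47037368 -0.2949723   0.202     ]]
[ 0.4577565  -0.30645033  0.19869638] [-1.40412455e-04  8.58074002e-06 -2.33825945e-05]
shift [ 0.0387 -0.0023  0.1188] turn [ 0.0001 -0.      0.0246] d -1.4 q7 0.05 clk 19.6 pos [ 0.4577 -0.3066  0.1988]
```

```bash
python3 -m inch '[[0.02,-0.002,0.02,0,0,0.024,0.2],[0.039,-0.002,0.05,0,0,0.024,0.2],[0.039,-0.002,0.08,0,0,0.024,0.2],[0.039,-0.002,0.1,0,0,0.024,0.2],[0.039,-0.002,0.115,0,0,0.024,0.2],[0.039,-0.002,0.12,0,0,0.024,0.2],[0.039,-0.002,0.12,0,0,0.024,0.2],[0.039,-0.002,0.12,0,0,0.024,0.2],[0.039,-0.002,0.12,0,0,0.024,0.2]]'; python3 - <<'E'
from h import *
go(.4545,-.268,.038,0.7)
E
```

```text
clock: 20.35
tool_pos: [0.4551, -0.2682, 0.0798]
ee_rot: [0.001, 0.703, 0.711, 0.0]
wrist_force: [0.5, 0.5, -2.2]
gripper_width: 0.339
finger_force: 29.9
shift [ 0.0003 -0.0007  0.0418] turn [ 0.0021  0.0008 -0.0004] d 0.0 q7 -0.19 clk 20.35 pos [ 0.4551 -0.2682  0.0798]
```

```bash
python3 -m inch '[[0,0,0.015,0,0,0,0.2],[0,0,0.028,0,0,0,0.2],[0,0,0.036,0,0,0,0.2],[0,0,0.04,0,0,0,0.2],[0,0,0.042,0,0,0,0.2],[0,0,0.042,0,0,0,0.2],[0,0,0.042,0,0,0,0.2]]';  python3 -m inch '[[0,0,0.001,0,0,0,0.2],[0,0,0.0015,0,0,0,0.2],[0,0,0.002,0,0,0,0.2],[0,0,0.002,0,0,0,0.2],[0,0,0.002,0,0,0,0.2]]'
```

```text
clock: 20.93
tool_pos: [0.4546, -0.268, 0.0372]
ee_rot: [0.0, 0.703, 0.711, 0.0]
wrist_force: [-0.1, -0.4, -3.1]
gripper_width: 0.336
finger_force: 29.9
clock: 21.35
tool_pos: [0.4546, -0.2681, 0.0357]
ee_rot: [0.001, 0.703, 0.711, 0.0]
wrist_force: [-1.1, -0.0, 5.0]
gripper_width: 0.338
finger_force: 29.9
```

```bash
python3 -m inch '[[0,0,0,0,0,0,0.5],[0,0,0,0,0,0,0.6],[0,0,0,0,0,0,0.7],[0,0,0,0,0,0,0.7],[0,0,-0.02,0,0,0,0.7],[0,0,-0.06,0,0,0,0.8],[0,0,-0.1,0,0,0,1],[-0.02,0,-0.13,0,0,0,1],[-0.04,0,-0.14,0,0,0,1],[-0.04,0,-0.14,0,0,0,1]]'; python3 -m inch '[[0,0,0,0,0,0,1],[0,0,0,0,0,0,1],[0,0,0,0,0,0,1]]'; python3 - <<'E'
from h import *
c=bot.camera("wrist");np.savez("w6.npz",**c)
cv2.imwrite("pics/w6.png",cv2.resize(c["pixels"][50:250,220:420,::-1],None,fx=3,fy=3,interpolation=cv2.INTER_CUBIC))
go(.413,.282,.2,60)
E
```

```text
clock: 22.18
tool_pos: [0.4556, -0.3134, 0.1776]
ee_rot: [0.004, 0.705, 0.709, -0.0]
wrist_force: [0.1, -1.0, -0.3]
gripper_width: 0.997
finger_force: 0.0
clock: 22.43
tool_pos: [0.4542, -0.3063, 0.1736]
ee_rot: [-0.001, 0.702, 0.712, -0.0]
wrist_force: [0.7, 0.7, -0.5]
gripper_width: 1.004
finger_force: 0.0
shift [ 0.5889 -0.0331 -0.0253] turn [-1.0000e-03 -2.6000e-03 -1.0332e+00] d 59.2 q7 -0.01 clk 22.4833 pos [ 0.4543 -0.3063  0.1736]
```

View pics/w6.png

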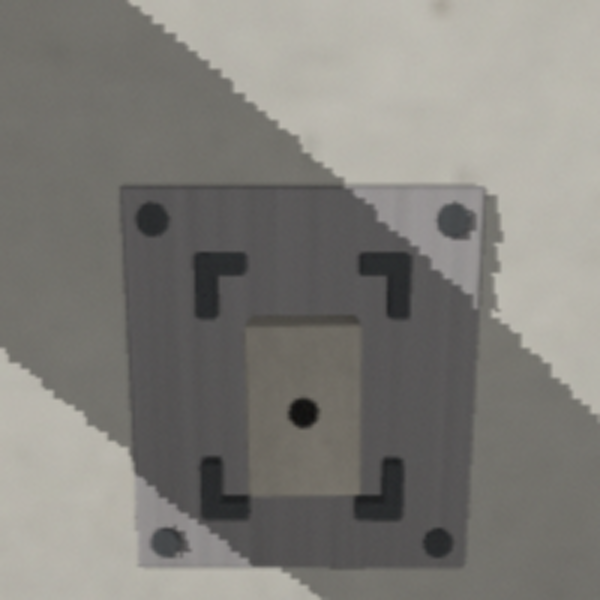

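The block lies square between the four locators (hole at crop (303,412)).

```bash
python3 - <<'E'
from h import *
c=dict(np.load("w6.npz"));f=lambda l,z:ray(c,(np.array(l)+.5)/3-.5+np.array([220,50]),z)[:,:2]
s=f([(152,219),(456,220),(438,543),(167,543)],.008);print(s.mean(0),fit([(-.0415,.046),(.0415,.046),(.0415,-.046),(-.0415,-.046)],s))
b=f([(247,325),(361,325),(361,496),(247,496)],.039);print(fit([(-.015,.0225),(.015,.0225),(.015,-.0225),(-.015,-.0225)],b),f([(303,412)],.039))
E
```

```text
[ 0.45287023 -0.26739517] (array([ 0.4529, -0.2674]), np.float64(0.64), array([0.0004, 0.0004, 0.0006, 0.0007]))
(array([ 0.4531, -0.2688]), np.float64(0.85), array([0.0007, 0.0007, 0.0003, 0.0003])) [[ 0.45279775 -0.26860892]]
```

```bash
python3 - <<'E'
from h import *
go(.504,.267,.18,60)
E
python3 -m inch '[[0.03,0.002,0,0,0,-0.05,1],[0.07,0.004,0,0,0,-0.1,1],[0.11,0.006,0,0,0,-0.16,1],[0.15,0.008,0,0,0,-0.22,1],[0.19,0.01,0,0,0,-0.28,1],[0.23,0.012,0,0,0,-0.34,1],[0.27,0.014,0,0,0,-0.4,1],[0.31,0.017,0,0,0,-0.46,1],[0.35,0.02,0,0,0,-0.52,1],[0.39,0.025,0,0,0,-0.6,1]]'; python3 - <<'E'
from h import *
go(.504,.267,.18,60)
E
```

```text
shift [ 0.5726  0.0577 -0.0055] turn [-1.0000e-03 -2.6000e-03 -1.0332e+00] d 59.2 q7 -0.01 clk 22.4833 pos [ 0.4543 -0.3063  0.1736]
clock: 23.32
tool_pos: [0.4736, 0.085, 0.1741]
ee_rot: [-0.001, 0.459, 0.889, -0.001]
wrist_force: [0.5, -0.2, -0.7]
gripper_width: 0.998
finger_force: 0.0
shift [ 0.1308  0.1301 -0.0061] turn [-0.0019 -0.0011 -0.4298] d 24.6 q7 -0.34 clk 23.3167 pos [0.4736 0.085  0.1741]
```

```bash
python3 -m inch '[[0.02,0.02,0,0,0,-0.08,1],[0.045,0.045,0,0,0,-0.16,1],[0.07,0.07,0,0,0,-0.24,1],[0.095,0.095,0,0,0,-0.32,1],[0.115,0.115,0,0,0,-0.4,1],[0.125,0.128,0,0,0,-0.42,1],[0.125,0.128,0,0,0,-0.42,1],[0.125,0.128,0,0,0,-0.42,1],[0.125,0.128,0,0,0,-0.42,1],[0.125,0.128,0,0,0,-0.42,1]]'; python3 - <<'E'
from h import *
go(.504,.2675,.035,60)
E
```

```text
clock: 24.15
tool_pos: [0.5076, 0.2563, 0.1742]
ee_rot: [-0.0, 0.267, 0.964, -0.001]
wrist_force: [-0.5, -0.5, -0.7]
gripper_width: 0.995
finger_force: 0.0
shift [0.009  0.0081 0.1391] turn [-0.0027  0.0004 -0.0167] d 1.0 q7 -0.17 clk 24.15 pos [0.5076 0.2563 0.1742]
```

```bash
python3 -m inch '[[0.004,0.004,0.02,0,0,0,1],[0.009,0.008,0.05,0,0,0,1],[0.009,0.008,0.08,0,0,0,1],[0.009,0.008,0.105,0,0,0,1],[0.009,0.008,0.125,0,0,0,1],[0.009,0.008,0.135,0,0,0,1],[0.009,0.008,0.138,0,0,0,1],[0.009,0.008,0.138,0,0,0,1],[0.009,0.008,0.138,0,0,0,1]]' 25; python3 -m inch '[[0,0,0,0,0,0,0.8],[0,0,0,0,0,0,0.7],[0,0,0,0,0,0,0.6],[0,0,0,0,0,0,0.5],[0,0,0,0,0,0,0.45],[0,0,0,0,0,0,0.45],[0,0,0,0,0,0,0.45],[0,0,0,0,0,0,0.45]]'
```

```text
clock: 24.9
tool_pos: [0.505, 0.2698, 0.0377]
ee_rot: [0.0, 0.266, 0.964, 0.001]
wrist_force: [0.4, 0.6, 0.6]
gripper_width: 0.998
finger_force: 0.0
clock: 25.57
tool_pos: [0.5039, 0.2685, 0.0367]
ee_rot: [-0.0, 0.266, 0.964, -0.001]
wrist_force: [-3.3, -4.2, 5.3]
gripper_width: 0.576
finger_force: 25.0
```

```bash
python3 -m inch '[[0,0,-0.004,0,0,0,0.45],[0,0,-0.015,0,0,0,0.45],[0,0,-0.035,0,0,0,0.45],[0,0,-0.06,0,0,0,0.45],[0,0,-0.09,0,0,0,0.45],[0,0,-0.12,0,0,0,0.45],[0,0,-0.14,0,0,0,0.45],[0,0,-0.14,0,0,0,0.45],[0,0,-0.14,0,0,0,0.45]]'; python3 - <<'E'
from h import *
go(.5088,-.001,.15,14.7)
E
```

```text
clock: 26.32
tool_pos: [0.505, 0.2703, 0.1777]
ee_rot: [0.001, 0.266, 0.964, 0.001]
wrist_force: [-0.1, 0.5, -3.4]
gripper_width: 0.576
finger_force: 25.0
shift [-0.1425 -0.231   0.0272] turn [ 3.000e-03 -1.000e-04  7.755e-01] d -44.4 q7 -0.18 clk 26.3167 pos [0.505  0.2703 0.1777]
```

```bash
python3 -m inch '[[-0.015,-0.02,0,0,0,0.08,0.45],[-0.03,-0.05,0,0,0,0.17,0.45],[-0.05,-0.08,0,0,0,0.27,0.45],[-0.07,-0.11,0,0,0,0.37,0.45],[-0.09,-0.14,0,0,0,0.47,0.45],[-0.11,-0.17,0,0,0,0.57,0.45],[-0.13,-0.2,0,0,0,0.67,0.45],[-0.142,-0.225,0.015,0,0,0.77,0.45],[-0.143,-0.231,0.027,0,0,0.775,0.45],[-0.143,-0.231,0.027,0,0,0.775,0.45]]'; python3 -m inch '[[0,0,0,0,0,0,0.45],[0,0,0,0,0,0,0.45],[0,0,0,0,0,0,0.45]]'; python3 - <<'E'
from h import *
go(.5088,-.001,.0437,14.7)
E
```

```text
clock: 27.15
tool_pos: [0.5056, -0.006, 0.1465]
ee_rot: [-0.002, 0.613, 0.79, -0.004]
wrist_force: [-0.3, 0.2, -4.1]
gripper_width: 0.573
finger_force: 25.0
clock: 27.4
tool_pos: [0.5092, 0.0003, 0.15]
ee_rot: [-0.0, 0.609, 0.793, 0.001]
wrist_force: [-0.4, -0.5, -3.1]
gripper_width: 0.581
finger_force: 25.0
shift [-0.0013 -0.0009  0.1063] turn [ 0.0015 -0.0014  0.0037] d -0.2 q7 -0.44 clk 27.4 pos [5.092e-01 3.000e-04 1.500e-01]
```

```bash
python3 -m inch '[[-0.001,-0.001,0.02,0,0,0,0.45],[-0.001,-0.001,0.045,0,0,0,0.45],[-0.001,-0.001,0.07,0,0,0,0.45],[-0.001,-0.001,0.09,0,0,0,0.45],[-0.001,-0.001,0.1,0,0,0,0.45],[-0.001,-0.001,0.104,0,0,0,0.45],[-0.001,-0.001,0.105,0,0,0,0.45],[-0.001,-0.001,0.105,0,0,0,0.45],[-0.001,-0.001,0.105,0,0,0,0.45]]'; python3 -m inch '[[0,0,0.001,0,0,0,0.45],[0,0,0.002,0,0,0,0.45],[0,0,0.002,0,0,0,0.45],[0,0,0.002,0,0,0,0.45]]'
```

```text
clock: 28.15
tool_pos: [0.5087, -0.0026, 0.0456]
ee_rot: [0.001, 0.61, 0.792, 0.001]
wrist_force: [-0.8, -0.6, -3.3]
gripper_width: 0.576
finger_force: 25.0
clock: 28.48
tool_pos: [0.508, -0.0032, 0.0429]
ee_rot: [0.0, 0.611, 0.792, 0.0]
wrist_force: [-0.4, 0.1, -3.8]
gripper_width: 0.577
finger_force: 25.0
```

```bash
python3 -m inch '[[0.001,0,0,0,0,0,0.45],[0.002,0,0.0005,0,0,0,0.45],[0.002,0,0.001,0,0,0,0.45],[0.002,0,0.0015,0,0,0,0.45],[0.002,0,0.002,0,0,0,0.45],[0.002,0,0.002,0,0,0,0.45]]'
```

```text
clock: 28.98
tool_pos: [0.5074, -0.0008, 0.0417]
ee_rot: [0.0, 0.61, 0.792, 0.0]
wrist_force: [-1.6, 0.2, 8.6]
gripper_width: 0.577
finger_force: 25.0
```

Contact. I'll release, back off, and check against the rack screws.

```bash
python3 -m inch '[[0,0,0,0,0,0,0.7],[0,0,0,0,0,0,0.8],[0,0,0,0,0,0,1],[0,0,0,0,0,0,1],[0,0,0,0,0,0,1],[0,0,-0.03,0,0,0,1],[0,0,-0.06,0,0,0,1],[0,0,-0.09,0,0,0,1],[-0.03,0,-0.11,0,0,0,1],[-0.06,0,-0.11,0,0,0,1]]'; python3 -m inch '[[-0.03,0,0,0,0,0,1],[-0.03,0,0,0,0,0,1],[-0.03,0,0,0,0,0,1],[-0.03,0,0,0,0,0,1]]'; python3 - <<'E'
from h import *
c=bot.camera("wrist");np.savez("w7.npz",**c)
cv2.imwrite("pics/w7.png",cv2.resize(c["pixels"][0:300,220:420,::-1],None,fx=2,fy=2,interpolation=cv2.INTER_CUBIC))
E
```

```text
clock: 29.82
tool_pos: [0.525, -0.0578, 0.1548]
ee_rot: [0.002, 0.609, 0.793, 0.003]
wrist_force: [0.7, -0.8, -1.0]
gripper_width: 0.999
finger_force: 0.0
clock: 30.15
tool_pos: [0.53, -0.0877, 0.1505]
ee_rot: [-0.0, 0.611, 0.792, 0.0]
wrist_force: [-0.1, 0.6, -0.3]
gripper_width: 1.001
finger_force: 0.0
```

View pics/w7.png

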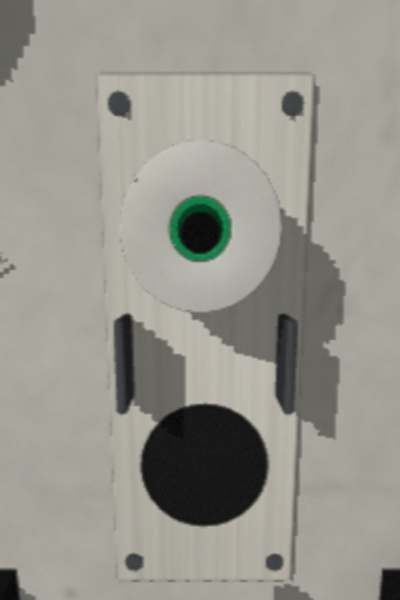

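```bash
cat > chk.py <<'E'
from h import *
def rack(c,scr,items,s=2,o=(220,0)):
    f=lambda l,z:ray(c,(np.atleast_2d(l)+.5)/s-.5+np.array(o),z)[:,:2]
    t,th,r=fit([(-.031,.09),(.031,.09),(-.031,-.09),(.031,-.09)],f(scr,.006));print("rack",t,th,r)
    a=np.radians(th);R=np.array([[np.cos(a),-np.sin(a)],[np.sin(a),np.cos(a)]])
    for n,p,z in items: w=f(p,z)[0];print(n,w.round(4),"rackframe mm",((w-t)@R*1000).round(1))
E
python3 - <<'E'
from chk import *
rack(dict(np.load("w7.npz")),[(119.5,104),(292.5,104),(134.5,562),(274.5,562)],[("reel",(200.5,226),.047),("bore",(200.5,228),.047),("pad-",(204.5,464.5),.007)])
rack(dict(np.load("w2.npz")),[(282,44),(370,44),(289.5,277.5),(361,277)],[("reel0",(325,106),.047),("jar0",(327.5,256.5),.077),("dot",(324,178),.037)],1,(0,0))
rack(dict(np.load("w3.npz")),[(285,62),(361.5,62),(291,266),(354,266)],[("reel0",(321.5,116.5),.047),("dot",(321.5,177),.037)],1,(0,0))
go(.413,.282,.18,60)
E
```

```text
rack [ 0.5199 -0.0457] 14.69 [0.0003 0.0003 0.0003 0.0003]
reel [0.5058 0.    ] rackframe mm [-2.  47.8]
bore [ 0.506  -0.0006] rackframe mm [-2.  47.2]
pad- [ 0.5311 -0.089 ] rackframe mm [ -0.2 -44.7]
rack [ 0.5214 -0.0453] 14.73 [0.0008 0.0006 0.0009 0.0007]
reel0 [5.081e-01 4.000e-04] rackframe mm [-1.3 47.6]
jar0 [ 0.5323 -0.0866] rackframe mm [  0.1 -42.8]
dot [ 0.5196 -0.045 ] rackframe mm [-1.7  0.8]
rack [ 0.5202 -0.0462] 14.62 [0.0003 0.0003 0.0003 0.0002]
reel0 [ 0.5068 -0.0007] rackframe mm [-1.5 47.4]
dot [ 0.5185 -0.0451] rackframe mm [-1.4  1.5]
shift [ 0.3866 -0.0187 -0.029 ] turn [ 2.000e-04 -1.200e-03 -7.886e-01] d 45.2 q7 -0.27 clk 30.2 pos [ 0.5299 -0.0869  0.1506]
```

```bash
python3 - <<'E'
from h import *
go(.414,.2816,.16,-30)
E
```

```text
shift [ 0.386  -0.0178 -0.009 ] turn [-7.000e-04 -1.000e-03  7.822e-01] d -44.8 q7 -0.27 clk 30.2 pos [ 0.5299 -0.0869  0.1506]
```

```bash
python3 -m inch '[[0.02,0,-0.01,0,0,0.08,1],[0.06,-0.003,-0.02,0,0,0.16,1],[0.1,-0.005,-0.02,0,0,0.24,1],[0.14,-0.007,-0.02,0,0,0.32,1],[0.18,-0.009,-0.02,0,0,0.4,1],[0.22,-0.01,-0.02,0,0,0.48,1],[0.26,-0.012,-0.02,0,0,0.56,1],[0.3,-0.014,-0.02,0,0,0.64,1],[0.34,-0.016,-0.02,0,0,0.72,1],[0.37,-0.018,-0.02,0,0,0.78,1]]'; python3 -m inch '[[0,0,0,0,0,0,1],[0,0,0,0,0,0,1],[0,0,0,0,0,0,1],[0,0,0,0,0,0,1]]'; python3 - <<'E'
from h import *
go(.414,.2816,.066,-30)
E
```

```text
clock: 31.03
tool_pos: [0.4158, 0.2703, 0.1708]
ee_rot: [-0.001, 0.865, 0.501, 0.0]
wrist_force: [0.1, 0.1, -0.0]
gripper_width: 1.0
finger_force: 0.0
clock: 31.37
tool_pos: [0.4188, 0.2635, 0.1705]
ee_rot: [0.001, 0.866, 0.5, -0.001]
wrist_force: [0.1, -0.2, -0.6]
gripper_width: 0.998
finger_force: 0.0
shift [ 0.0134 -0.0133  0.1045] turn [ 0.0004  0.0017 -0.0005] d 0.0 q7 -1.45 clk 31.3667 pos [0.4188 0.2635 0.1705]
```

```bash
python3 -m inch '[[0.013,-0.013,0.01,0,0,0,1],[0.013,-0.013,0.035,0,0,0,1],[0.013,-0.013,0.06,0,0,0,1],[0.013,-0.013,0.085,0,0,0,1],[0.013,-0.013,0.1,0,0,0,1],[0.013,-0.013,0.104,0,0,0,1],[0.013,-0.013,0.104,0,0,0,1],[0.013,-0.013,0.104,0,0,0,1],[0.013,-0.013,0.104,0,0,0,1]]' 12; python3 - <<'E'
from h import *
go(.414,.2816,.066,-30)
E
```

```text
clock: 32.12
tool_pos: [0.4149, 0.2826, 0.0677]
ee_rot: [-0.0, 0.866, 0.5, 0.001]
wrist_force: [0.1, -0.4, 0.4]
gripper_width: 0.998
finger_force: 0.0
shift [-0.0013 -0.0002  0.0017] turn [ 0.0007 -0.0016 -0.0005] d 0.0 q7 -1.53 clk 32.1167 pos [0.4149 0.2826 0.0677]
```

```bash
python3 -m inch '[[-0.0013,0,0.0015,0,0,0,0.8],[-0.0013,0,0.0015,0,0,0,0.65],[-0.0013,0,0.0015,0,0,0,0.6],[-0.0013,0,0.0015,0,0,0,0.57],[-0.0013,0,0.0015,0,0,0,0.55],[-0.0013,0,0.0015,0,0,0,0.53],[-0.0013,0,0.0015,0,0,0,0.5],[-0.0013,0,0.0015,0,0,0,0.45],[-0.0013,0,0.0015,0,0,0,0.45],[-0.0013,0,0.0015,0,0,0,0.45]]'; python3 -m inch '[[0,0,-0.005,0,0,0,0.45],[0,0,-0.02,0,0,0,0.45],[0,0,-0.05,0,0,0,0.45],[0,0,-0.08,0,0,0,0.45],[0,0,-0.1,0,0,0,0.45],[0,0,-0.11,0,0,0,0.45],[0,0,-0.11,0,0,0,0.45],[0,0,-0.11,0,0,0,0.45]]'; python3 - <<'E'
from h import *
go(.5315,-.090,.16,14.7)
E
```

```text
clock: 32.95
tool_pos: [0.4137, 0.2816, 0.0653]
ee_rot: [0.0, 0.866, 0.5, 0.0]
wrist_force: [1.4, -0.1, 1.8]
gripper_width: 0.525
finger_force: 11.9
clock: 33.62
tool_pos: [0.4132, 0.2816, 0.1754]
ee_rot: [-0.0, 0.866, 0.5, 0.0]
wrist_force: [-0.1, 0.4, -1.4]
gripper_width: 0.521
finger_force: 12.0
shift [-0.2629  0.2881  0.0154] turn [ 2.000e-04 -3.000e-04 -7.794e-01] d 44.7 q7 -1.48 clk 33.6167 pos [0.4132 0.2816 0.1754]
```

```bash
python3 -m inch '[[-0.02,0.02,0,0,0,-0.07,0.45],[-0.045,0.05,0,0,0,-0.15,0.45],[-0.07,0.08,0,0,0,-0.23,0.45],[-0.1,0.11,0,0,0,-0.31,0.45],[-0.13,0.14,0,0,0,-0.39,0.45],[-0.16,0.17,0,0,0,-0.47,0.45],[-0.185,0.2,0,0,0,-0.55,0.45],[-0.21,0.23,0,0,0,-0.63,0.45],[-0.235,0.26,0,0,0,-0.71,0.45],[-0.255,0.28,0,0,0,-0.779,0.45]]'; python3 -m inch '[[0,0,0,0,0,0,0.45],[0,0,0,0,0,0,0.45],[0,0,0,0,0,0,0.45]]'; python3 - <<'E'
from h import *
go(.5315,-.090,.073,14.7)
E
```

```text
clock: 34.45
tool_pos: [0.5286, -0.0833, 0.1735]
ee_rot: [-0.001, 0.611, 0.792, -0.001]
wrist_force: [1.1, 0.2, -2.0]
gripper_width: 0.52
finger_force: 12.1
clock: 34.7
tool_pos: [0.5276, -0.0782, 0.1741]
ee_rot: [-0.001, 0.611, 0.792, -0.0]
wrist_force: [-1.0, 0.1, -1.0]
gripper_width: 0.521
finger_force: 12.3
shift [-0.0126  0.0009  0.1011] turn [-0.0019 -0.002  -0.0004] d 0.0 q7 -0.27 clk 34.7 pos [ 0.5276 -0.0782  0.1741]
```

```bash
python3 -m inch '[[-0.006,0.001,0.01,0,0,0,0.45],[-0.012,0.001,0.035,0,0,0,0.45],[-0.012,0.001,0.06,0,0,0,0.45],[-0.012,0.001,0.08,0,0,0,0.45],[-0.012,0.001,0.094,0,0,0,0.45],[-0.012,0.001,0.097,0,0,0,0.45],[-0.012,0.001,0.098,0,0,0,0.45],[-0.012,0.001,0.098,0,0,0,0.45],[-0.012,0.001,0.098,0,0,0,0.45]]'; python3 -m inch '[[0,0,0,0,0,0,0.45],[0,0,0,0,0,0,0.45]]'; python3 - <<'E'
from h import *
go(.5315,-.090,.0703,14.7)
E
```

```text
clock: 35.45
tool_pos: [0.5332, -0.09, 0.0779]
ee_rot: [0.001, 0.611, 0.792, 0.0]
wrist_force: [-0.1, 0.4, -0.8]
gripper_width: 0.521
finger_force: 12.3
clock: 35.62
tool_pos: [0.5331, -0.0905, 0.078]
ee_rot: [0.001, 0.611, 0.792, 0.0]
wrist_force: [0.3, -0.2, -1.4]
gripper_width: 0.523
finger_force: 12.3
shift [ 0.0009 -0.0015  0.0077] turn [ 0.0015  0.0006 -0.0007] d 0.0 q7 -0.37 clk 35.6167 pos [ 0.5331 -0.0905  0.078 ]
```

```bash
python3 -m inch '[[0.001,-0.001,0.003,0,0,0,0.45],[0.001,-0.001,0.005,0,0,0,0.45],[0.001,-0.001,0.006,0,0,0,0.45],[0.001,-0.001,0.007,0,0,0,0.45],[0.001,-0.001,0.0075,0,0,0,0.45],[0.001,-0.001,0.0075,0,0,0,0.45],[0.001,-0.001,0.0075,0,0,0,0.45]]'
```

```text
clock: 36.2
tool_pos: [0.5315, -0.0899, 0.0701]
ee_rot: [0.0, 0.611, 0.792, -0.0]
wrist_force: [-0.5, -1.5, 4.1]
gripper_width: 0.525
finger_force: 12.1
```

```bash
python3 -m inch '[[0,0,0,0,0,0,0.6],[0,0,0,0,0,0,0.7],[0,0,0,0,0,0,0.85],[0,0,0,0,0,0,1],[0,0,0,0,0,0,1],[0,0,-0.03,0,0,0,1],[0,0,-0.07,0,0,0,1],[0,0,-0.1,0,0,0,1],[-0.03,0,-0.11,0,0,0,1],[-0.05,0,-0.11,0,0,0,1]]'; python3 -m inch '[[0,0,0,0,0,0,1],[0,0,0,0,0,0,1],[0,0,0,0,0,0,1],[0,0,0,0,0,0,1]]'; python3 - <<'E'
from h import *
c=bot.camera("wrist");np.savez("w8.npz",**c)
cv2.imwrite("pics/w8.png",cv2.resize(c["pixels"][0:300,220:420,::-1],None,fx=2,fy=2,interpolation=cv2.INTER_CUBIC))
print(bot.get_state()["tool_pos"])
E
```

```text
clock: 37.03
tool_pos: [0.5462, -0.1391, 0.1831]
ee_rot: [0.003, 0.611, 0.792, 0.001]
wrist_force: [0.8, -0.7, -1.4]
gripper_width: 1.004
finger_force: 0.0
clock: 37.37
tool_pos: [0.5436, -0.1367, 0.1794]
ee_rot: [-0.001, 0.61, 0.792, 0.0]
wrist_force: [-0.3, 0.2, 0.2]
gripper_width: 1.003
finger_force: 0.0
[ 0.54371802 -0.13666455  0.17942353]
```

View pics/w8.png

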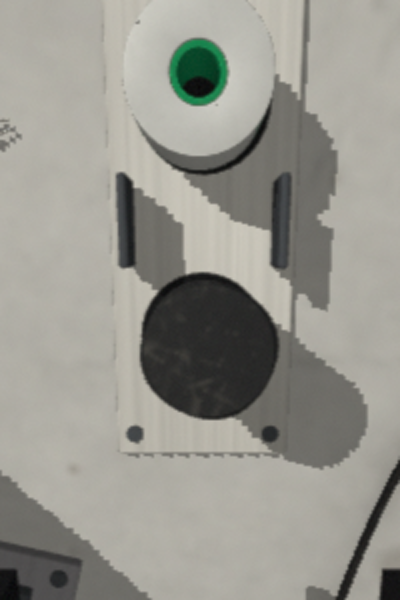

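```bash
python3 - <<'E'
from h import *
c=dict(np.load("w8.npz"));f=lambda l,z:ray(c,(np.atleast_2d(l)+.5)/2-.5+np.array([220,0]),z)[:,:2]
t,th,r=fit([(-.031,-.09),(.031,-.09)],f([(135.5,434),(270,434)],.006));print(t,th,r)
a=np.radians(14.7);R=np.array([[np.cos(a),-np.sin(a)],[np.sin(a),np.cos(a)]])
t=f([(135.5,434),(270,434)],.006).mean(0)+R@[0,.09];print(t)
for p,z in(((209.5,347),.077),((209.5,351),.077),((199,71),.047)):
    w=f(p,z)[0];print(w,((w-t)@R*1000).round(1))
P=pts(c);Q=P[:300,220:420].reshape(-1,3);Q=Q[(Q[:,2]>.065)&(Q[:,2]<.09)];m=(Q.min(0)+Q.max(0))/2;print("depth jar",m,((m[:2]-t)@R*1000).round(1),Q.max(0)-Q.min(0),np.median(Q[:,2]))
E
```

```text
[ 0.5197 -0.0459] 14.79 [0.0001 0.0001]
[ 0.51987746 -0.04587372]
[ 0.53206933 -0.08505894] [  1.8 -41. ]
[ 0.53241579 -0.08634752] [  1.9 -42.3]
[ 0.50610806 -0.00057735] [-1.8 47.3]
depth jar [ 0.53240399 -0.08687314  0.07257064] [  1.7 -42.8] [0.04601132 0.04623851 0.01301139] 0.07694961751462664
```

The jar and reel stand upright. I'll clear the arm and compare with the initial top image from the same fixed camera.

```bash
python3 -m inch '[[-0.03,0,-0.03,0,0,0,1],[-0.06,0,-0.06,0,0,0,1],[-0.09,0.0,-0.08,0,0,0,1],[-0.12,-0.02,-0.1,0,0,0,1],[-0.15,-0.04,-0.1,0,0,0,1],[-0.18,-0.06,-0.1,0,0,0,1],[-0.21,-0.08,-0.1,0,0,0,1],[-0.24,-0.1,-0.1,0,0,0,1],[-0.27,-0.12,-0.1,0,0,0,1],[-0.3,-0.14,-0.1,0,0,0,1]]'; python3 -m inch '[[-0.02,-0.01,0,0,0,0,1],[-0.02,-0.01,0,0,0,0,1],[-0.02,-0.01,0,0,0,0,1]]'; python3 - <<'E'
from h import *
d=bot.camera("top");np.savez("t9.npz",**d);a=dict(np.load("top0.npz"))
cr=[cv2.resize(x["pixels"][175:265,285:405,::-1],None,fx=3.2,fy=3.2,interpolation=cv2.INTER_CUBIC) for x in(a,d)]
cv2.imwrite("pics/cmp.png",np.hstack(cr))
ga,gd=[cv2.cvtColor(x["pixels"],cv2.COLOR_RGB2GRAY).astype(np.float32) for x in(a,d)]
def sh(u0,v0,u1,v1,m=5):
    T=cv2.resize(ga[v0:v1,u0:u1],None,fx=8,fy=8,interpolation=cv2.INTER_CUBIC);S=cv2.resize(gd[v0-m:v1+m,u0-m:u1+m],None,fx=8,fy=8,interpolation=cv2.INTER_CUBIC)
    r=cv2.matchTemplate(S,T,cv2.TM_CCOEFF_NORMED);_,v,_,p=cv2.minMaxLoc(r);return (p[0]/8-m,p[1]/8-m,round(v,3))
print("jar",sh(357,200,384,229),"jartop",sh(361,198,386,216),"reel",sh(310,215,336,242),"bore",sh(315,220,331,236),"screw",sh(386,216,400,232))
E
```

```text
clock: 38.25
tool_pos: [0.4842, -0.4642, 0.2794]
ee_rot: [-0.0, 0.61, 0.792, 0.0]
wrist_force: [1.3, -0.1, -0.2]
gripper_width: 0.996
finger_force: 0.0
clock: 38.5
tool_pos: [0.4795, -0.486, 0.2788]
ee_rot: [-0.001, 0.612, 0.791, 0.0]
wrist_force: [0.0, 1.4, -0.4]
gripper_width: 1.003
finger_force: 0.0
jar (-0.75, 0.0, 0.957) jartop (-1.375, -0.25, 0.992) reel (0.0, 0.375, 0.99) bore (0.125, 0.375, 0.996) screw (0.0, 0.0, 0.998)
```

View pics/cmp.png

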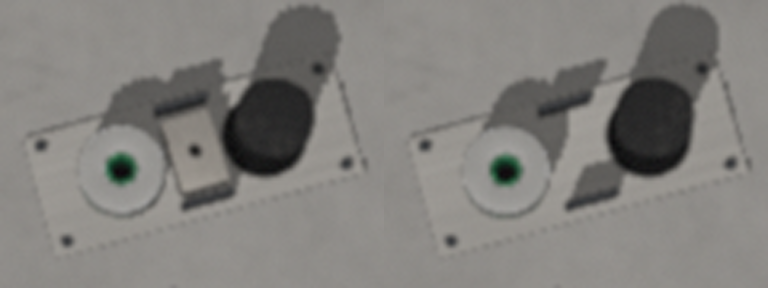

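```bash
python3 - <<'E'
from h import *
T={k:dict(np.load(k+".npz")) for k in("top0","t9")}
def cen(c,u,v,r=3):
    g=cv2.cvtColor(c["pixels"],cv2.COLOR_RGB2GRAY).astype(float);w=g[v-r:v+r+1,u-r:u+r+1];d=np.clip(np.median(w)-12-w,0,None);y,x=np.mgrid[v-r:v+r+1,u-r:u+r+1];return (x*d).sum()/d.sum(),(y*d).sum()/d.sum()
c=T["t9"];S=[cen(c,298,220),cen(c,305,250),cen(c,393,225),cen(c,384,196)];print(np.round(S,1))
w=ray(c,S,.006);t,th,r=fit([(.031,.09),(-.031,.09),(-.031,-.09),(.031,-.09)],w);print(t,th,r)
a=np.radians(th);R=np.array([[np.cos(a),-np.sin(a)],[np.sin(a),np.cos(a)]])
for k,c in T.items():
    P=pts(c)
    for n,lo,hi,(u0,v0,u1,v1) in(("jar",.07,.085,(345,185,395,240)),("reel",.04,.055,(300,205,337,250))):
        Q=P[v0:v1,u0:u1].reshape(-1,3);Q=Q[(Q[:,2]>lo)&(Q[:,2]<hi)]
        e,rad=cv2.minEnclosingCircle(Q[:,:2].astype(np.float32)*1000)
        for m in(np.array(e)/1000,Q[:,:2].mean(0)):print(k,n,len(Q),m.round(4),((m-t)@R*1000).round(1),round(rad,1))
# wrist views: jar/reel by depth
for k in("w2","w7","w8"):
    P=pts(dict(np.load(k+".npz")))[:300,220:420].reshape(-1,3)
    for n,lo,hi in(("jar",.072,.085),("reel",.042,.052)):
        Q=P[(P[:,2]>lo)&(P[:,2]<hi)]
        if len(Q)>100:
            Q=Q[np.abs(Q[:,:2]-np.median(Q[:,:2],0)).max(1)<.03];e,rad=cv2.minEnclosingCircle(Q[:,:2].astype(np.float32)*1000);print(k,n,np.round(e,1),round(rad,1),Q.mean(0).round(4))
E
```

```text
[[297.4 219.9]
 [305.5 249.8]
 [392.8 225.5]
 [383.9 196. ]]
[ 0.522  -0.0476] 14.66 [0.0001 0.0001 0.0001 0.0002]
top0 jar 512 [ 0.5344 -0.0919] [  0.8 -46. ] 23.6
top0 jar 512 [ 0.5339 -0.0916] [  0.4 -45.6] 23.6
top0 reel 536 [ 0.5097 -0.0032] [-0.6 46.1] 26.1
top0 reel 536 [ 0.5093 -0.0033] [-1.  46.1] 26.1
t9 jar 511 [ 0.535  -0.0895] [  1.9 -43.8] 23.7
t9 jar 511 [ 0.5343 -0.089 ] [  1.5 -43.1] 23.7
t9 reel 538 [ 0.5089 -0.0033] [-1.5 46.2] 26.1
t9 reel 538 [ 0.5086 -0.0035] [-1.8 46. ] 26.1
w2 jar [532.1 -89.4] 24.1 [ 0.5314 -0.0877  0.0769]
w2 reel [ 5.069e+02 -5.000e-01] 26.0 [5.067e-01 2.000e-04 4.700e-02]
w7 reel [506.1  -0.8] 26.0 [ 0.5059 -0.      0.047 ]
w8 jar [532.3 -86.9] 23.9 [ 0.5322 -0.0861  0.0769]
w8 reel [506.1  -0.9] 26.1 [ 0.5063 -0.0016  0.0469]
```

The depth circle fits from the fixed camera show the jar started centred at (0.6,-46.0) mm in the rack frame and now stands at (1.7,-43.5). The reel is within 1 mm. I'll regrip the jar and shift it by -2.4 mm in y and -1 mm in x.

```bash
python3 - <<'E'
from h import *
go(.5315,-.0899,.18,14.7)
E
python3 -m inch '[[0.03,0.014,0,0,0,0,1],[0.07,0.03,0,0,0,0,1],[0.11,0.05,0,0,0,0,1],[0.15,0.07,0,0,0,0,1],[0.19,0.09,0,0,0,0,1],[0.23,0.11,0.01,0,0,0,1],[0.27,0.13,0.03,0,0,0,1],[0.3,0.145,0.05,0,0,0,1],[0.33,0.15,0.07,0,0,0,1],[0.36,0.15,0.09,0,0,0,1]]'; python3 -m inch '[[0,0,0,0,0,0,1],[0,0,0,0,0,0,1],[0,0,0,0,0,0,1]]'; python3 - <<'E'
from h import *
go(.5315,-.0899,.12,14.7)
E
```

```text
shift [0.3681 0.1495 0.1   ] turn [ 0.0006 -0.0018  0.0009] d -0.1 q7 0.59 clk 38.55 pos [ 0.4806 -0.4841  0.2792]
clock: 39.38
tool_pos: [0.5362, -0.0999, 0.1938]
ee_rot: [0.001, 0.609, 0.793, 0.002]
wrist_force: [0.7, 1.0, -0.7]
gripper_width: 1.001
finger_force: 0.0
clock: 39.63
tool_pos: [0.535, -0.104, 0.194]
ee_rot: [0.0, 0.61, 0.792, -0.0]
wrist_force: [0.5, -0.0, -0.6]
gripper_width: 0.998
finger_force: 0.0
shift [0.0146 0.0002 0.074 ] turn [-0.      0.0002  0.0023] d -0.1 q7 -0.2 clk 39.6333 pos [ 0.535 -0.104  0.194]
```

```bash
python3 -m inch '[[0.014,0,0.02,0,0,0,1],[0.014,0,0.045,0,0,0,1],[0.014,0,0.07,0,0,0,1],[0.014,0,0.09,0,0,0,1],[0.014,0,0.105,0,0,0,1],[0.014,0,0.115,0,0,0,1],[0.014,0,0.119,0,0,0,1],[0.014,0,0.12,0,0,0,1],[0.014,0,0.12,0,0,0,1]]' 12; python3 -m inch '[[0,0,0,0,0,0,1],[0,0,0,0,0,0,1]]'; python3 - <<'E'
from h import *
go(.5315,-.0899,.0703,14.7)
E
```

```text
clock: 40.38
tool_pos: [0.532, -0.0921, 0.0742]
ee_rot: [0.001, 0.611, 0.791, 0.0]
wrist_force: [0.8, 0.9, 0.5]
gripper_width: 1.003
finger_force: 0.0
clock: 40.55
tool_pos: [0.5321, -0.0919, 0.0745]
ee_rot: [0.001, 0.611, 0.791, 0.0]
wrist_force: [0.1, 0.6, 0.3]
gripper_width: 0.996
finger_force: 0.0
shift [ 0.0021 -0.0001  0.0042] turn [ 0.0017  0.0006 -0.0009] d 0.1 q7 -0.39 clk 40.55 pos [ 0.5321 -0.0919  0.0745]
```

```bash
python3 -m inch '[[0,0,0.003,0,0,0,0.8],[0,0,0.004,0,0,0,0.65],[0,0,0.004,0,0,0,0.58],[0,0,0.004,0,0,0,0.55],[0,0,0.004,0,0,0,0.5],[0,0,0.004,0,0,0,0.45],[0,0,0.004,0,0,0,0.45],[0,0,0.004,0,0,0,0.45]]'; python3 -m inch '[[0,0,-0.004,0,0,0,0.45],[0,0,-0.008,0,0,0,0.45],[0,0,-0.01,0,0,0,0.45],[0,0,-0.01,0,0,0,0.45],[0,0,-0.01,0,0,0,0.45]]'; python3 -m inch '[[-0.001,-0.0005,0,0,0,0,0.45],[-0.0024,-0.001,0,0,0,0,0.45],[-0.0024,-0.001,0,0,0,0,0.45],[-0.0024,-0.001,0,0,0,0,0.45]]'
```

```text
clock: 41.22
tool_pos: [0.532, -0.0915, 0.0698]
ee_rot: [0.0, 0.611, 0.792, 0.0]
wrist_force: [1.6, -1.0, -0.6]
gripper_width: 0.516
finger_force: 12.0
clock: 41.63
tool_pos: [0.5314, -0.0919, 0.0798]
ee_rot: [0.0, 0.611, 0.792, -0.0]
wrist_force: [-0.3, -0.2, -1.3]
gripper_width: 0.52
finger_force: 11.9
clock: 41.97
tool_pos: [0.531, -0.0945, 0.0795]
ee_rot: [-0.0, 0.611, 0.791, -0.0]
wrist_force: [0.9, -0.0, -2.0]
gripper_width: 0.516
finger_force: 11.9
```

```bash
python3 -m inch '[[0,0,0.004,0,0,0,0.45],[0,0,0.007,0,0,0,0.45],[0,0,0.008,0,0,0,0.45],[0,0,0.0085,0,0,0,0.45],[0,0,0.009,0,0,0,0.45],[0,0,0.009,0,0,0,0.45]]'
```

```text
clock: 42.47
tool_pos: [0.5311, -0.0942, 0.0705]
ee_rot: [-0.0, 0.611, 0.792, -0.0]
wrist_force: [0.0, -0.8, -1.9]
gripper_width: 0.519
finger_force: 11.9
```

```bash
python3 -m inch '[[0,0,0.0005,0,0,0,0.45],[0,0,0.001,0,0,0,0.45],[0,0,0.0012,0,0,0,0.45],[0,0,0.0012,0,0,0,0.45]]'; python3 -m inch '[[0,0,0,0,0,0,0.6],[0,0,0,0,0,0,0.7],[0,0,0,0,0,0,0.85],[0,0,0,0,0,0,1],[0,0,0,0,0,0,1],[0,0,-0.03,0,0,0,1],[0,0,-0.07,0,0,0,1],[0,0,-0.11,0,0,0,1],[-0.03,0,-0.14,0,0,0,1],[-0.07,-0.02,-0.17,0,0,0,1]]';python3 -m inch '[[-0.04,-0.02,-0.02,0,0,0,1],[-0.08,-0.04,-0.03,0,0,0,1],[-0.12,-0.06,-0.03,0,0,0,1],[-0.16,-0.08,-0.03,0,0,0,1],[-0.2,-0.1,-0.03,0,0,0,1],[-0.24,-0.12,-0.03,0,0,0,1],[-0.27,-0.13,-0.03,0,0,0,1],[-0.3,-0.14,-0.03,0,0,0,1],[-0.3,-0.14,-0.03,0,0,0,1],[-0.3,-0.14,-0.03,0,0,0,1]]'; python3 - <<'E'
from h import *
c=bot.camera("top");np.savez("t10.npz",**c)
t=np.array([.522,-.0476]);a=np.radians(14.66);R=np.array([[np.cos(a),-np.sin(a)],[np.sin(a),np.cos(a)]]);P=pts(c)
for n,lo,hi,(u0,v0,u1,v1) in(("jar",.07,.085,(345,185,395,240)),("reel",.04,.055,(300,205,337,250)),("block",.032,.05,(440,235,480,275))):
    Q=P[v0:v1,u0:u1].reshape(-1,3);Q=Q[(Q[:,2]>lo)&(Q[:,2]<hi)]
    if len(Q)<50: print(n,len(Q));continue
    e,rad=cv2.minEnclosingCircle(Q[:,:2].astype(np.float32)*1000);m=np.array(e)/1000;print(n,len(Q),m,((m-t)@R*1000).round(1),round(rad,1),np.median(Q[:,2]),cv2.minAreaRect(Q[:,:2].astype(np.float32)*1000))
print(bot.get_state()["wrist_force"])
E
```

```text
clock: 42.8
tool_pos: [0.5313, -0.0943, 0.0697]
ee_rot: [0.0, 0.611, 0.792, 0.0]
wrist_force: [0.3, -0.4, 1.4]
gripper_width: 0.52
finger_force: 11.9
clock: 43.63
tool_pos: [0.5351, -0.1538, 0.2359]
ee_rot: [0.002, 0.608, 0.794, 0.003]
wrist_force: [1.3, -1.6, -0.8]
gripper_width: 1.005
finger_force: 0.0
clock: 44.47
tool_pos: [0.47, -0.4858, 0.2611]
ee_rot: [-0.0, 0.614, 0.79, -0.001]
wrist_force: [0.5, 0.7, 0.1]
gripper_width: 0.999
finger_force: 0.0
jar 510 [ 0.53379071 -0.09235792] [  0.1 -46.3] 23.8 0.07693573426814021 ((533.990966796875, -92.44603729248047), (44.590965270996094, 44.959373474121094), 87.11730194091797)
reel 532 [ 0.50883563 -0.00327449] [-1.5 46.2] 26.0 0.046875239730009205 ((508.68072509765625, -3.688434600830078), (49.430999755859375, 51.72148513793945), 89.1103286743164)
block 388 [ 0.45524991 -0.27102264] [-121.1 -199.3] 26.1 0.03836386090965365 ((455.4067687988281, -271.16845703125), (45.55348205566406, 28.841367721557617), 89.6396484375)
[-0.19311219  1.12318086  0.05496093]
```

```bash
python3 -c "
from workcell import bot
print(bot.job_done())"
```

```text
the job is handed in; nothing more can be done
None
```

I handed the job in at about 44 s: the block sits flat and square in the nest, about 1.5 mm from centre. The jar and reel are back upright on their own pads, about 0.3 mm and 1.5 mm off centre by the top camera.

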